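# Pack a lamp-restringing kit in layers

### The arm

A 7-joint arm with a two-finger parallel gripper is mounted at the origin on the work surface. World frame = base frame: x ahead of the robot, y to its left, z up, the work surface at z = 0. Lengths are in m, angles in rad, forces in N, time in s.
With the tool pointing down it reaches from about 0.4 to 0.85 m from the base axis. Payload 4.5 kg.
Tool frame: the origin (TCP) lies on the centre line of the jaws, within the pads' length; the fingertips stand 8 mm ahead of it and the grasp point (between the pads) lies 11 mm behind it; z points along the fingers, x is the direction in which the jaws open and shut, and the axes are right-handed (so a half turn about z gives the same grasp; the last joint's range is limited). The gripper opens to 88 mm and grips with 3 to 60 N. Pads are 18 mm wide; open, the fingers measure 123 mm over their backs; the gripper's body (75 mm by 187 mm) begins 45 mm behind the grasp point.
Start: joints at [1.196, 0.689, -0.195, 1.565, 0.157, 0.902, -0.215], TCP at [0.248, -0.574, 0.247] pointing down, gripper open.
Joint ranges: [-3.01, 3.01], [-0.46, 2.08], [-1.47, 1.51], [0.13, 2.56], [-1, 4.14], [0.04, 2.09], [-2.66, 2.66]. Speed limits (rad/s): [2.57, 2.57, 3.14, 3.14, 3.14, 3.14, 3.14].

### API

Orientations are given as a unit quaternion [x, y, z, w].
In Python, from plant import get_state, snapshot, finish_job, boxes_of, pinpoint gives the robot as it stands.
- The arm moves only by the shell command python3 -m creep 'ROWS' [FORCE]. ROWS is JSON, a list of rows, each an object with "hand": the finger opening in m, from 0 to 0.0881; "slide": the shift along the tool's x, y, z in m, a list of three; "turn": the turn about the tool's z in degrees. A call has 1 to 5 rows; each row shifts and turns the commanded pose from where the row before left it, along the tool's axes as they then stand; what a row does not reach is not made up. A row lasts 1/8 s, in which the tool goes at most 62.5 mm and 10.7 degrees, less where a joint would pass 70% of its speed; a pose out of reach is approached as far as the arm can. A call is refused whole if a number of a shift passes 0.0625 or a number of a turn 10.7, either way. A call with a gripper value outside its range is refused whole. The fingers move at their own pace and stop on an object; FORCE is the grip in N (left out, the last holds). Time passes only in rows, so rows that do not move let the fingers close. It gives the time, the measured TCP pose, the force and the opening at its end, in the units of the state.
- get_state(): the state, without advancing time (a new reading comes with each control period).
- snapshot(name): name is "scene" or "top" or "wrist"; returns a dict with "frame" (480x640x3 uint8, red, green, blue), "depth" (480x640 float32, m along the optical axis (not along the pixel's ray), 0 where there is no reading), "mtx" (3x3 intrinsics, pixels), "k1" (the pictures are not rectified: a ray, as slopes to the right and down, at radius r is drawn at 1 + k1 r^2 times it, then the intrinsics apply), "camera_from_world" (4x4, takes a point from world to camera coordinates). Camera axes: x right, y down, z forward; pixel columns grow to the right and rows downward; lengths in m; the calibration is good to about 2 mm. A picture is of the moment at which its call begins.
- finish_job(): hands the job in, once; it reports no verdict.
Trained networks look in a picture, given as the dict that the camera call returned (one of the last four; its "shot" number tells which), for a name from the list of things; names that differ only in an ending like _2 or _b are one class to them, and where a whole thing is asked for, a point or a joint stands for the part that bears it (a point fixed in the world has none). Each returns a list of dicts, best first, with "conf" (0 to 1); they miss things now and then, are a little off and sometimes report something else, mostly with a low value. They report only what shows in the picture. A call takes as long as a camera call. They do not tell look-alikes from the thing itself.
- boxes_of(target, picture): "uv" ([column, row] in pixels, amid what is visible of it).
- pinpoint(target, picture): "uv" ([column, row] in pixels: a listed point, or the origin of a listed thing).
The state is a dict: "clock": time; "q": joint angles; "qd": joint speeds; "joint_torque": joint torques, N m; "tool_pos": TCP position; "eef_rot": TCP orientation; "contact_force": force on the tool from outside, world axes, zero at the start; "moment": the same for the moment, N m; "opening": opening from 0.0 (shut) to 1.0 (fully open).
Only numpy, scipy, OpenCV 4.12 (cv2) and the standard library are available. Lean on these libraries where they do the work, as an engineer would, in place of code of your own. Each camera call takes 0.05 s, during which the arm holds its last target.

### The job

Pack the kit into the blue carton on the shop counter, layer by layer. First take both bobbins of wire off the spindle and lay them flat on the carton's floor, then set the silver tray level and fully home on the ledges above them, only then fill the tray with every glass knob on the counter, and last put the cover on so that it sits flat on the rim. Leave the other things on the counter where they are.

Things in the scene. Friction and masses are not known exactly. Their poses are not given: they have to be found in the camera images.
- carton: Open blue carton, fixed, outer 140 (its x) x 210 (its y) mm, 68 high, walls and floor 5 thick. Origin: centre of its underside, z up. At each y end inside, a white ledge, 14 mm deep along y and the full width along x, has its top 32 mm above the underside; between the ledges the floor is clear for 172 mm.
- spindle: Fixed spindle stand: dark round foot 84 mm across, 6 high, a collar 26 across with its top at 26 mm, and a steel pin 10 across up to 81 mm above the counter. Origin: centre of the foot's underside, z up. The bobbins start stacked on the pin, silver below on the collar, copper on top; they lift straight off.
- bobbin_upper_center (a point): Bobbin of copper-coloured wire with white end flanges (upper one on the spindle): a rigid cylinder 44 mm across, 24 high, with a 16 mm bore along its z; 120 g. Point: its centre.
- bobbin_lower_center (a point): Bobbin of silver-coloured wire with white end flanges (lower one on the spindle): a rigid cylinder 44 mm across, 24 high, with a 16 mm bore along its z; 120 g. Point: its centre.
- tray_grip (a point): Loose silver tray, outer 122 (x) x 192 (y) mm, walls 18 high, 4 thick, floor 4; a divider 10 thick, 16 high along y makes two compartments, each 52 (x) x 184. On its middle a wooden handle 10 thick (x), 70 long (y), top 32 above the underside. Point: in the handle on the centre line, 24 mm above the underside; z up. 250 g. 4 mm to spare in the carton; home, its underside is 32 mm above the carton's.
- cover_grip (a point): Loose blue cover: panel 150 (x) x 220 (y) x 6 mm, beneath it at both y ends a white bar 118 (x) x 8 (y) x 5 high, 188 over both, that drop inside the carton's walls with 6 mm to spare; on top a wooden bar handle 14 thick (x), 60 long (y), 26 high. Point: in the handle on the centre line, 24 mm above the bars' underside, 19 above the panel's; z up. 220 g. Starts bars down on the counter. Shut, the panel rests on the carton's rim.
- knob_amber_center (a point): Amber glass drawer knob on a brass foot, about 60 g: foot 26 mm across, glass bulb 32 mm across (widest 10 to 23 mm above the foot's underside), 28 high; starts standing on the counter. Point: its centre, half-way up, z along its axis. Absent in some starts.
- knob_red_center (a point): Red glass drawer knob on a brass foot, about 60 g: foot 26 mm across, glass bulb 32 mm across (widest 10 to 23 mm above the foot's underside), 28 high; starts standing on the counter. Point: its centre, half-way up, z along its axis. Absent in some starts.
- knob_purple_center (a point): Purple glass drawer knob on a brass foot, about 60 g: foot 26 mm across, glass bulb 32 mm across (widest 10 to 23 mm above the foot's underside), 28 high; starts standing on the counter. Point: its centre, half-way up, z along its axis. Absent in some starts.
- knob_green_center (a point): Green glass drawer knob on a brass foot, about 60 g: foot 26 mm across, glass bulb 32 mm across (widest 10 to 23 mm above the foot's underside), 28 high; starts standing on the counter. Point: its centre, half-way up, z along its axis. Absent in some starts.
- bead_jar: Glass jar 52 mm across, 75 high, with a steel lid; origin under its centre. Not part of the job.
- dish: Small blue ceramic dish, 70 mm across, 25 high; origin under its centre. Not part of the job.
- tin: Brass-coloured tin, 52 mm across, 40 high; origin under its centre. Not part of the job.
- screwdriver: Green-handled screwdriver, 170 mm, lying on the counter along its x. Not part of the job.
- pencil: Yellow pencil, 150 mm, 9 across, lying on the counter along its x. Not part of the job.
There are look-alikes about, which are no part of the job. Leave any brown or pink look-alike of the part that bears bobbin_upper_center alone.

How it is judged:
On the way, in this order (a step that is already met when the one before it is completed fails the run):
1. both bobbins lie flat on the carton's floor (x of bobbin_upper_center in the frame of carton between -0.065 and 0.065 m and y of bobbin_upper_center in the frame of carton between -0.1 and 0.1 m and z of bobbin_upper_center in the frame of carton between 0 and 0.023 m and x of bobbin_lower_center in the frame of carton between -0.065 and 0.065 m and y of bobbin_lower_center in the frame of carton between -0.1 and 0.1 m and z of bobbin_lower_center in the frame of carton between 0 and 0.023 m), for 0.2 s.
2. the tray is home on the ledges above the bobbins (all of step 1 and z of tray_grip in the frame of carton between 0.05 and 0.061 m and horizontal distance between tray_grip and carton below 0.01 m and angle between tray_grip's own z axis and vertical below 0.06 rad and angle between the y axis of tray_grip and the y axis of carton, either way round below 0.12 rad), for 0.2 s.
3. every knob is in the tray, in the carton (z of tray_grip in the frame of carton between 0.05 and 0.061 m and horizontal distance between tray_grip and carton below 0.01 m and angle between tray_grip's own z axis and vertical below 0.06 rad and angle between the y axis of tray_grip and the y axis of carton, either way round below 0.12 rad and x of knob_amber_center in the frame of tray_grip between -0.061 and 0.061 m and y of knob_amber_center in the frame of tray_grip between -0.096 and 0.096 m and z of knob_amber_center in the frame of tray_grip between -0.018 and 0.008 m and x of knob_red_center in the frame of tray_grip between -0.061 and 0.061 m and y of knob_red_center in the frame of tray_grip between -0.096 and 0.096 m and z of knob_red_center in the frame of tray_grip between -0.018 and 0.008 m and x of knob_purple_center in the frame of tray_grip between -0.061 and 0.061 m and y of knob_purple_center in the frame of tray_grip between -0.096 and 0.096 m and z of knob_purple_center in the frame of tray_grip between -0.018 and 0.008 m and x of knob_green_center in the frame of tray_grip between -0.061 and 0.061 m and y of knob_green_center in the frame of tray_grip between -0.096 and 0.096 m and z of knob_green_center in the frame of tray_grip between -0.018 and 0.008 m), for 0.2 s.
4. the cover is shut (z of cover_grip in the frame of carton between 0.081 and 0.092 m and horizontal distance between cover_grip and carton below 0.012 m and angle between cover_grip's own z axis and vertical below 0.05 rad and angle between the y axis of cover_grip and the y axis of carton, either way round below 0.15 rad), for 0.2 s.
At the end, for the whole second after the job is handed in: Both bobbins flat on the carton's floor under the tray; tray on the ledges (within 10 mm of centre and 5 mm in height, tilt under 0.06 rad); every knob present in the tray's compartments; cover on the rim (within 12 mm of centre, 5 mm in height, tilt under 0.05 rad) (all of step 1 and all of step 3 and all of step 4); the robot touches nothing.
It fails at once if a bystander (jar, dish, tin, screwdriver, pencil) is moved more than 40 mm (distance of any of bead_jar, dish, tin, screwdriver, pencil from where it was at the start of the episode above 0.04 m).
Of knob_amber, knob_red, knob_purple, knob_green only 2 to 4 are there at a start; the rules pass over those that are not, and their reading is None.
At some moment in a run one of knob_amber, knob_red, knob_purple, knob_green may be knocked a few centimetres aside while the robot is not near it.
It also fails if it takes over 210 s, if anything falls off the work surface, if the arm or the gripper's body presses on something with over 40 N, if the wrist force passes 120 N, or if a joint passes its speed limit or range.

## Working session

There is one attempt and no reset: what is moved stays moved. The work goes in short steps, Python scripts to look and compute and a shell command to move; the robot and the scene stay as the last step left them, time stands still between calls to the robot, and variables do not carry over. Pictures are saved under pics/ and viewed, and the job is handed in when it is done.

```bash
ls; mkdir -p pics
python3 - <<'E'
from plant import *
import cv2
print(get_state())
for n in("scene","top","wrist"):
    s=snapshot(n); cv2.imwrite(f"pics/{n}0.png",s["frame"][:,:,::-1]); print(n,s["mtx"].tolist(),s["k1"],s["camera_from_world"].round(3).tolist())
E
```

```text
pics
{'clock': 0.0, 'q': array([ 1.19580831,  0.68993853, -0.19453737,  1.56631634,  0.1572784 ,
        0.90252032, -0.2150939 ]), 'qd': array([-1.33209807e-03, -1.86692824e-03, -3.84239576e-04, -1.75904133e-03,
        8.57844783e-04,  2.34095266e-04, -3.50239204e-05]), 'joint_torque': array([ 2.63780184e-04, -5.27564013e+01, -1.26648076e+00, -1.53433371e+01,
       -5.25623630e-02,  6.58115125e-03,  1.86609773e-04]), 'tool_pos': array([ 0.24816484, -0.57295599,  0.24594636]), 'eef_rot': array([ 8.35936769e-01, -5.48825032e-01, -7.76643747e-04, -4.46861002e-04]), 'contact_force': array([0.45698704, 0.11010989, 0.44842046]), 'moment': array([0.01021628, 0.020716  , 0.02941395]), 'opening': 1.0019849034886446}
scene [[467.12740293810015, 0.0, 316.2974136586064], [0.0, 467.12740293810015, 239.46487614107505], [0.0, 0.0, 1.0]] -0.04814834926015366 [[-0.609, 0.793, 0.011, 0.333], [0.396, 0.316, -0.862, -0.143], [-0.687, -0.521, -0.506, 1.527], [0.0, 0.0, 0.0, 1.0]]
top [[589.4682611533078, 0.0, 314.88038565750617], [0.0, 589.4682611533078, 241.2376811644897], [0.0, 0.0, 1.0]] -0.042344543273604 [[-0.009, -1.0, 0.009, 0.001], [-0.991, 0.008, -0.13, 0.56], [0.13, -0.01, -0.991, 1.395], [0.0, 0.0, 0.0, 1.0]]
wrist [[424.4301392872955, 0.0, 315.656320355086], [0.0, 424.4301392872955, 232.7296968589162], [0.0, 0.0, 1.0]] -0.05253878820991623 [[0.398, -0.918, -0.002, -0.624], [-0.883, -0.383, 0.269, -0.037], [-0.248, -0.106, -0.963, 0.389], [0.0, 0.0, 0.0, 1.0]]
```

View pics/top0.png

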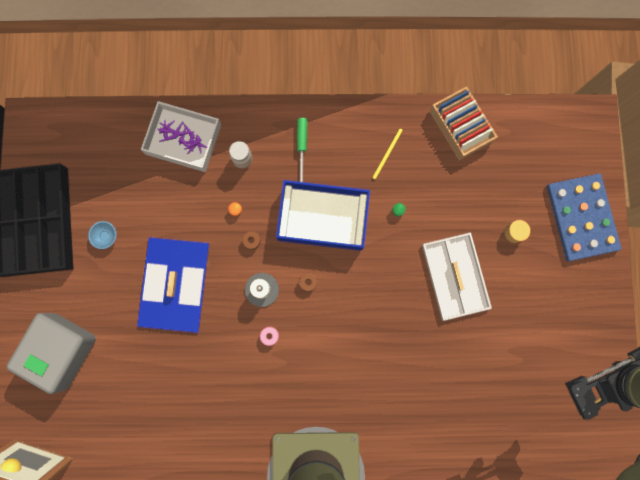

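View pics/scene0.png

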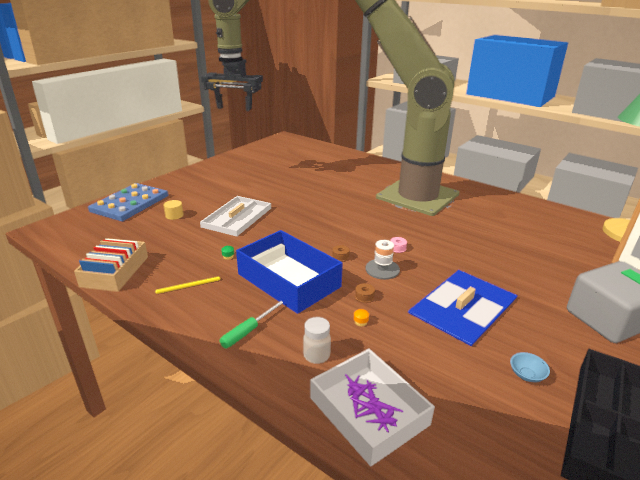

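View pics/wrist0.png

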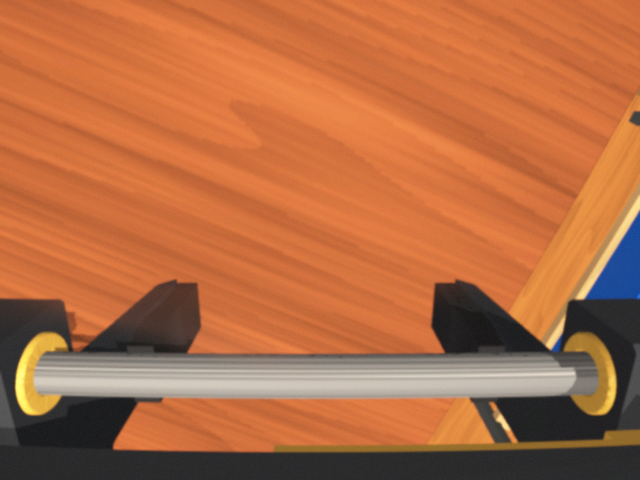

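Top view: carton at (323,215), spindle at (261,290), cover at (173,285), tray at (456,277), amber knob at (234,209), green knob at (399,210). The look-alikes are two brown bobbins at (251,240) and (308,284), and a pink one at (269,336). Next: run the networks on both views and triangulate.

```bash
cat > h.py <<'E'
import numpy as np, cv2
from plant import *
from scipy.spatial.transform import Rotation as R
def und(s,uv):
    return cv2.undistortPoints(np.array([[uv]],float),s["mtx"],np.array([s["k1"],0,0,0]))[0,0]
def ray(s,uv):
    T=np.linalg.inv(s["camera_from_world"]); d=T[:3,:3]@np.append(und(s,uv),1); return T[:3,3],d
def atz(s,uv,z):
    o,d=ray(s,uv); return o+d*(z-o[2])/d[2]
def dep(s,uv,r=1):
    u,v=np.round(uv).astype(int); w=s["depth"][v-r:v+r+1,u-r:u+r+1]; w=w[w>0]
    o,d=ray(s,uv); return o+d*np.median(w) if w.size else None
def tri(*su):
    A=np.zeros((3,3));b=np.zeros(3)
    rs=[ray(s,u) for s,u in su]
    for o,d in rs:
        d=d/np.linalg.norm(d);P=np.eye(3)-np.outer(d,d);A+=P;b+=P@o
    x=np.linalg.solve(A,b)
    e=[np.linalg.norm((np.eye(3)-np.outer(d,d)/(d@d))@(x-o)) for o,d in rs]
    return x,max(e)
def proj(s,p):
    c=s["camera_from_world"]@np.append(p,1); q=c[:2]/c[2]; r2=q@q
    return (s["mtx"]@np.append(q*(1+s["k1"]*r2),1))[:2]
def tool():
    st=get_state(); return st["tool_pos"],R.from_quat(st["eef_rot"]).as_matrix(),st
def go(p,yaw=None):
    """slides in tool axes from current pose to p; yaw = world direction (deg) of jaw axis"""
    t,M,st=tool(); x=M[:,0]; y0=np.degrees(np.arctan2(x[1],x[0]))
    print("tcp",t.round(4),"jaw yaw %.1f"%y0,"tilt %.4f"%M[2,2],"F",st["contact_force"].round(1),"op %.3f"%st["opening"],"t %.2f"%st["clock"])
    print("slide now(tool axes)",(M.T@(np.array(p)-t)).round(4))
    if yaw is not None:
        d=(yaw-y0+90)%180-90; print("turn about tool z: %.1f (or %.1f)"%(-d,-d+180*np.sign(d)),"q7 %.2f"%st["q"][6])
        M2=M@R.from_euler('z',-d,degrees=True).as_matrix(); print("slide after turn",(M2.T@(np.array(p)-t)).round(4))
E
cat > look.py <<'E'
from h import *
names="carton spindle bobbin_upper_center bobbin_lower_center tray_grip cover_grip knob_amber_center knob_red_center knob_purple_center knob_green_center".split()
a=snapshot("top");b=snapshot("scene")
for n in names:
    A=pinpoint(n,a);B=pinpoint(n,b)
    f=lambda L:[(np.round(x["uv"],1).tolist(),round(x["conf"],2)) for x in L[:5]]
    print(n,"\n top",f(A),"\n scn",f(B))
    for x in A[:4]:
        for y in B[:4]:
            p,e=tri((a,x["uv"]),(b,y["uv"]))
            if e<.006: print("   ",p.round(4),"e%.4f"%e,"depth top",dep(a,x["uv"]).round(3))
E
python3 look.py
```

```text
carton 
 top [([322.3, 219.1], 0.91), ([170.5, 281.0], 0.63)] 
 scn [([289.9, 279.2], 0.88)]
    [ 0.62   -0.0228 -0.    ] e0.0003 depth top [ 0.619 -0.023  0.006]
spindle 
 top [([263.1, 291.7], 0.55), ([300.5, 157.3], 0.21)] 
 scn [([382.2, 267.3], 0.75)]
    [0.44   0.1248 0.0011] e0.0002 depth top [0.437 0.119 0.074]
bobbin_upper_center 
 top [([267.8, 335.9], 0.65), ([250.3, 237.7], 0.62), ([308.5, 284.1], 0.56), ([258.2, 286.4], 0.47), ([174.4, 281.4], 0.21)] 
 scn [([341.7, 251.5], 0.7), ([363.1, 290.4], 0.6), ([400.9, 245.4], 0.58), ([385.0, 250.4], 0.56)]
    [0.3315 0.1146 0.0096] e0.0023 depth top [0.332 0.113 0.001]
    [0.5724 0.1537 0.0205] e0.0013 depth top [0.574 0.156 0.005]
    [0.4569 0.0132 0.0123] e0.0005 depth top [0.458 0.013 0.001]
    [0.4498 0.1324 0.0582] e0.0006 depth top [0.449 0.131 0.069]
bobbin_lower_center 
 top [] 
 scn [([382.6, 252.6], 0.48)]
tray_grip 
 top [([458.0, 277.5], 0.85), ([322.2, 218.7], 0.23)] 
 scn [([236.0, 207.4], 0.96), ([382.5, 255.9], 0.71)]
    [ 0.4705 -0.3532  0.029 ] e0.0026 depth top [ 0.469 -0.35   0.033]
cover_grip 
 top [([173.6, 280.6], 0.83)] 
 scn [([464.4, 298.7], 0.83), ([383.1, 248.8], 0.42)]
    [0.4666 0.3433 0.0234] e0.0029 depth top [0.467 0.339 0.031]
knob_amber_center 
 top [([235.4, 209.0], 0.51)] 
 scn [([360.2, 318.1], 0.72), ([382.2, 265.9], 0.59), ([186.3, 286.3], 0.44)]
    [0.6459 0.1932 0.0096] e0.0003 depth top [0.643 0.191 0.027]
knob_red_center 
 top [] 
 scn []
knob_purple_center 
 top [] 
 scn [([360.7, 316.7], 0.68)]
knob_green_center 
 top [([399.2, 208.8], 0.46), ([457.1, 276.6], 0.34)] 
 scn [([223.8, 251.1], 0.59), ([379.0, 269.2], 0.46)]
    [ 0.6448 -0.2173  0.0147] e0.0037 depth top [ 0.64  -0.212  0.028]
```

```bash
cat > geo.py <<'E'
from h import *
def cloud(s):
    v,u=np.mgrid[0:480,0:640]
    uv=np.stack([u,v],-1).reshape(-1,1,2).astype(float)
    q=cv2.undistortPoints(uv,s["mtx"],np.array([s["k1"],0,0,0])).reshape(480,640,2)
    d=s["depth"]; P=np.stack([q[...,0]*d,q[...,1]*d,d],-1)
    T=np.linalg.inv(s["camera_from_world"]); W=P@T[:3,:3].T+T[:3,3]; W[d<=0]=np.nan
    return W
def rect(m,W,zf=None):
    p=W[m]; p=p[~np.isnan(p[:,0])]
    (c,sz,an)=cv2.minAreaRect((p[:,:2]*1000).astype(np.float32)); b=cv2.boxPoints((c,sz,an))
    e=b[1]-b[0],b[2]-b[1]; L=max(e,key=np.linalg.norm)
    return np.array(c)/1000,np.array(sz),np.degrees(np.arctan2(L[1],L[0]))%180, np.median(p[:,2])
def near(W,c,r): return np.hypot(W[...,0]-c[0],W[...,1]-c[1])<r
E
python3 - <<'E'
from geo import *
for nm in("top","scene"):
    s=snapshot(nm);W=cloud(s);z=W[...,2]
    print(nm)
    print("carton rim",rect(near(W,(.62,-.023),.15)&(z>.055)&(z<.075),W))
    m=near(W,(.47,-.353),.13)
    print("tray wall",rect(m&(z>.013)&(z<.024),W), "handle",rect(near(W,(.47,-.353),.06)&(z>.026),W))
    print("cover",rect(near(W,(.467,.343),.15)&(z>.007)&(z<.02),W),"handle",rect(near(W,(.467,.343),.06)&(z>.025),W))
    for k,c in dict(pin=(.44,.125),).items():
        for lo,hi in((.0755,.085),(.066,.0755),(.045,.066),(.004,.01)):
            p=W[near(W,c,.05)&(z>lo)&(z<hi)]; print(k,lo,len(p),(p.min(0).round(3),p.max(0).round(3),np.median(p,0).round(4)) if len(p) else "")
    for k,c in dict(amber=(.645,.193),green=(.644,-.215)).items():
        p=W[near(W,c,.03)&(z>.012)]; print(k,len(p),p.min(0).round(4),p.max(0).round(4),((p.min(0)+p.max(0))/2).round(4))
s=snapshot("top"); f=s["frame"]
cv2.imwrite("pics/topzoom.png",cv2.resize(f[90:350,90:520],None,fx=1.8,fy=1.8,interpolation=cv2.INTER_CUBIC)[:,:,::-1])
s=snapshot("scene"); f=s["frame"]
cv2.imwrite("pics/sczoom.png",cv2.resize(f[200:340,200:520],None,fx=2.5,fy=2.5,interpolation=cv2.INTER_CUBIC)[:,:,::-1])
E
```

```text
top
carton rim (array([ 0.62273956, -0.02244737]), array([210.47866821, 142.35865784]), np.float32(82.8167), np.float64(0.06739751077475487))
tray wall (array([ 0.47340479, -0.35097763]), array([192.08740234, 125.20640564]), np.float32(13.260128), np.float64(0.017839554490701626)) handle (array([ 0.47302802, -0.35061346]), array([69.63851929, 12.38433647]), np.float32(11.092765), np.float64(0.03168827022896381))
cover (array([0.46467276, 0.34003479]), array([276.42822266, 274.73596191]), np.float32(66.12808), np.float64(0.011715433243124407)) handle (array([0.45892554, 0.3447894 ]), array([15.63521576, 59.19536209]), np.float32(174.53345), np.float64(0.03654115193551455))
pin 0.0755 80 (array([0.424, 0.11 , 0.076]), array([0.464, 0.149, 0.083]), array([0.4441, 0.1305, 0.0773]))
pin 0.066 169 (array([0.424, 0.11 , 0.066]), array([0.467, 0.15 , 0.075]), array([0.4455, 0.1288, 0.0731]))
pin 0.045 26 (array([0.425, 0.108, 0.047]), array([0.455, 0.138, 0.066]), array([0.4415, 0.1176, 0.061 ]))
pin 0.004 457 (array([0.393, 0.075, 0.004]), array([0.488, 0.174, 0.01 ]), array([0.4394, 0.1243
[... 763 characters left out ...]
465755 ]), array([14.66644859, 61.50252151]), np.float32(174.2683), np.float64(0.035916905527916154))
pin 0.0755 44 (array([0.432, 0.111, 0.076]), array([0.467, 0.15 , 0.081]), array([0.4494, 0.1264, 0.0761]))
pin 0.066 138 (array([0.428, 0.111, 0.066]), array([0.471, 0.152, 0.075]), array([0.4578, 0.1353, 0.0735]))
pin 0.045 129 (array([0.439, 0.111, 0.045]), array([0.471, 0.153, 0.066]), array([0.4638, 0.1391, 0.0554]))
pin 0.004 371 (array([0.41 , 0.088, 0.004]), array([0.489, 0.172, 0.01 ]), array([0.4582, 0.1388, 0.0067]))
amber 181 [0.6355 0.1806 0.0126] [0.6649 0.2116 0.0306] [0.6502 0.1961 0.0216]
green 113 [ 0.6293 -0.2229  0.012 ] [ 0.66   -0.1923  0.0305] [ 0.6447 -0.2076  0.0213]
```

View pics/topzoom.png

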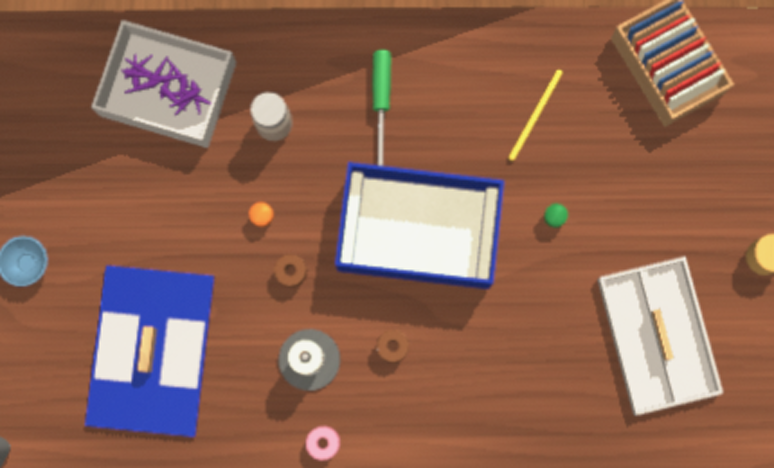

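View pics/sczoom.png

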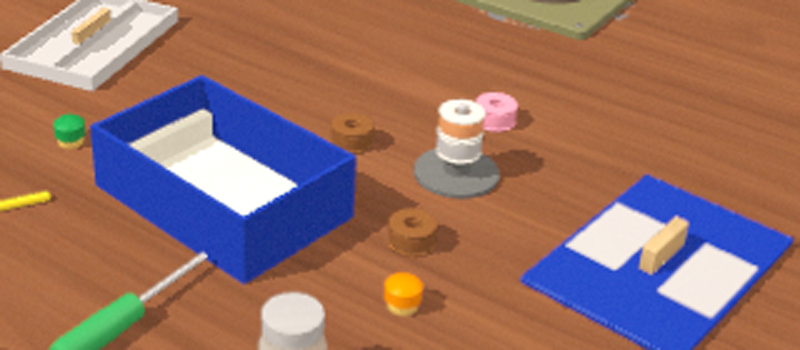

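Run:
```python
from h import *
go([.50,-.2,.246],-7.2)
```

```text
tcp [ 0.2485 -0.5735  0.2467] jaw yaw -66.6 tilt -1.0000 F [ 0.3  0.1 -0.5] op 1.003 t 1.45
slide now(tool axes) [-0.2428 -0.3793  0.0007]
turn about tool z: -59.4 (or 120.6) q7 -0.22
slide after turn [ 0.2027 -0.4021  0.0007]
```

```bash
python3 -m creep '[{"hand":0.088,"slide":[0,0,0],"turn":-10},{"hand":0.088,"slide":[0,0,0],"turn":-10},{"hand":0.088,"slide":[0,0,0],"turn":-10},{"hand":0.088,"slide":[0,0,0],"turn":-10},{"hand":0.088,"slide":[0,0,0],"turn":-10}]' 25
python3 -m creep '[{"hand":0.088,"slide":[0,0,0],"turn":-9.4},{"hand":0.088,"slide":[0.025,-0.05,0],"turn":0},{"hand":0.088,"slide":[0.025,-0.05,0],"turn":0},{"hand":0.088,"slide":[0.025,-0.05,0],"turn":0},{"hand":0.088,"slide":[0.025,-0.05,0],"turn":0}]'
python3 -m creep '[{"hand":0.088,"slide":[0.025,-0.05,0],"turn":0},{"hand":0.088,"slide":[0.025,-0.05,0],"turn":0},{"hand":0.088,"slide":[0.025,-0.05,0],"turn":0},{"hand":0.088,"slide":[0.025,-0.05,0],"turn":0},{"hand":0.088,"slide":[0,0,0],"turn":0}]'
python3 - <<'E'
from h import *
go([.40,.13,.246],-7.2)
t,M,st=tool(); s=snapshot("wrist"); T=np.linalg.inv(s["camera_from_world"])
print("cam rel tool",(M.T@(T[:3,3]-t)).round(3))
E
```

```text
clock: 2.08
tool_pos: [0.2484, -0.5736, 0.2468]
eef_rot: [0.99, -0.141, -0.0, 0.0]
contact_force: [-0.4, 0.2, 0.0]
opening: 0.998
clock: 2.7
tool_pos: [0.3736, -0.3863, 0.2469]
eef_rot: [0.998, -0.063, 0.0, 0.0]
contact_force: [0.8, -1.0, 0.4]
opening: 0.995
clock: 3.32
tool_pos: [0.5002, -0.1959, 0.2474]
eef_rot: [0.998, -0.058, 0.002, -0.001]
contact_force: [-0.9, -0.1, 0.2]
opening: 1.0
tcp [ 0.5002 -0.1959  0.2474] jaw yaw -6.6 tilt -1.0000 F [-0.9 -0.1  0.2] op 1.000 t 3.33
slide now(tool axes) [-0.1371 -0.3122  0.0019]
turn about tool z: 0.6 (or -179.4) q7 -0.18
slide after turn [-0.1402 -0.3108  0.0019]
cam rel tool [-0.    -0.069 -0.138]
```

```bash
python3 -m creep '[{"hand":0.088,"slide":[-0.01,-0.055,0],"turn":0.6},{"hand":0.088,"slide":[-0.01,-0.055,0],"turn":0},{"hand":0.088,"slide":[-0.015,-0.055,0],"turn":0},{"hand":0.088,"slide":[-0.03,-0.055,0],"turn":0},{"hand":0.088,"slide":[-0.03,-0.055,0],"turn":0}]'
python3 -m creep '[{"hand":0.088,"slide":[0,-0.045,0],"turn":0},{"hand":0.088,"slide":[0,0,0],"turn":0},{"hand":0.088,"slide":[0,0,0],"turn":0}]'
cat > wl.py <<'E'
import sys
from h import *
n=sys.argv[1]; out=sys.argv[2]
s=snapshot("wrist"); f=s["frame"].copy(); W=None
for x in pinpoint(n,s)[:4]:
    u=x["uv"]; print(n,np.round(u,1),round(x["conf"],2),"depth pt",dep(s,u), "at z list",[atz(s,u,z).round(4).tolist() for z in map(float,sys.argv[3:])])
    cv2.circle(f,tuple(int(a) for a in u),4,(255,0,255),1)
cv2.imwrite(f"pics/{out}.png",f[:,:,::-1]); np.save("last.npy",s,allow_pickle=True)
E
python3 wl.py bobbin_upper_center w1 0.062; python3 wl.py spindle w1b 0; python3 -c "
from h import *
go([.445,.13,.061],-7.2)"
```

```text
clock: 4.0
tool_pos: [0.4391, 0.0832, 0.2468]
eef_rot: [0.998, -0.07, 0.0, 0.0]
contact_force: [0.2, 0.9, -0.0]
opening: 1.001
clock: 4.38
tool_pos: [0.4457, 0.1258, 0.2465]
eef_rot: [0.998, -0.069, -0.0, 0.001]
contact_force: [0.2, -0.9, 0.3]
opening: 0.996
bobbin_upper_center [199.9 228.5] 0.93 depth pt [ 0.33257705  0.1063019  -0.00038715] at z list [[0.3525, 0.1206, 0.062]]
bobbin_upper_center [349.1 305.5] 0.88 depth pt [ 0.46260077  0.0082573  -0.00057536] at z list [[0.4614, 0.0385, 0.062]]
bobbin_upper_center [316.1 202.9] 0.63 depth pt [0.44667198 0.13184428 0.07941484] at z list [[0.4462, 0.1283, 0.062]]
bobbin_upper_center [448.3 144.3] 0.55 depth pt [5.68932773e-01 1.52351078e-01 2.60268273e-04] at z list [[0.5506, 0.1591, 0.062]]
spindle [312.2 186.8] 0.75 depth pt [0.44535914 0.14281561 0.07406017] at z list [[0.443, 0.1306, 0.0]]
tcp [0.4457 0.1261 0.2466] jaw yaw -8.0 tilt -1.0000 F [-0.1 -0.8  0. ] op 1.002 t 4.58
slide now(tool axes) [-0.0012 -0.004   0.1856]
turn about tool z: -0.8 (or 179.2) q7 -0.87
slide after turn [-0.0012 -0.004   0.1856]
```

View pics/w1.png

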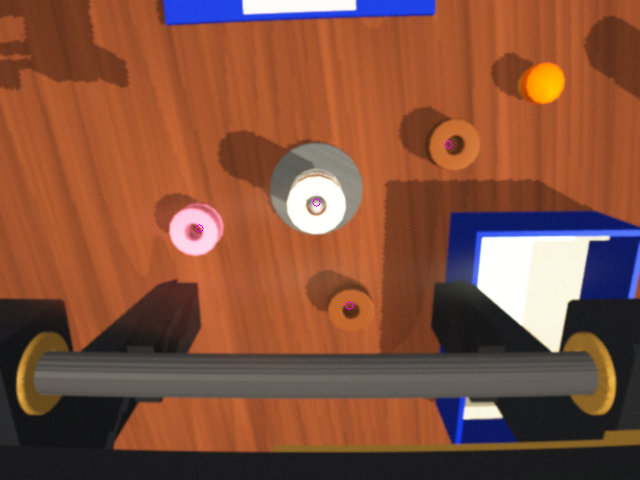

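The wrist view shows the spindle bobbin at (317,206), with the pink at (197,230) and the browns at (350,309) and (454,145). Next I refine the bobbin's centre from the wrist depth.

Run:
```python
from geo import *
s=snapshot("wrist");W=cloud(s);z=W[...,2]
p=W[near(W,(.446,.13),.03)&(z>.068)&(z<.08)]
print(len(p),p.min(0),p.max(0)); (c,r)=cv2.minEnclosingCircle((p[:,:2]*1000).astype(np.float32)); print(c,r,np.median(p[:,2]))
go([c[0]/1000,c[1]/1000,.061],-7.2)
```

```text
2390 [0.42442707 0.10787162 0.06802232] [0.46762878 0.15087714 0.07998464]
(445.8525695800781, 129.02784729003906) 21.996427536010742 0.07381385373411417
tcp [0.4457 0.1264 0.2466] jaw yaw -7.9 tilt -1.0000 F [ 0.2 -0.2 -0. ] op 0.998 t 4.62
slide now(tool axes) [-0.0002 -0.0027  0.1856]
turn about tool z: -0.7 (or 179.3) q7 -0.87
slide after turn [-0.0002 -0.0027  0.1856]
```

```bash
python3 -m creep '[{"hand":0.088,"slide":[0,-0.0027,0.05],"turn":0},{"hand":0.088,"slide":[0,0,0.05],"turn":0},{"hand":0.088,"slide":[0,0,0.05],"turn":0},{"hand":0.088,"slide":[0,0,0.0355],"turn":0},{"hand":0.088,"slide":[0,0,0],"turn":0}]'
python3 -m creep '[{"hand":0.03,"slide":[0,0,0],"turn":0},{"hand":0.03,"slide":[0,0,0],"turn":0},{"hand":0.03,"slide":[0,0,0],"turn":0},{"hand":0.03,"slide":[0,0,0],"turn":0},{"hand":0.03,"slide":[0,0,0],"turn":0}]' 25
python3 -m creep '[{"hand":0.03,"slide":[0,0,0],"turn":0},{"hand":0.03,"slide":[0,0,0],"turn":0}]'
```

```text
clock: 5.25
tool_pos: [0.4447, 0.1298, 0.0594]
eef_rot: [0.998, -0.068, -0.002, 0.001]
contact_force: [-0.1, -0.1, 0.2]
opening: 1.001
clock: 5.88
tool_pos: [0.4462, 0.1307, 0.0615]
eef_rot: [0.998, -0.068, 0.0, -0.0]
contact_force: [-0.3, -0.6, 4.7]
opening: 0.477
clock: 6.12
tool_pos: [0.4462, 0.1306, 0.0615]
eef_rot: [0.998, -0.068, 0.0, -0.0]
contact_force: [-0.1, -0.2, 6.0]
opening: 0.477
```

```bash
python3 -m creep '[{"hand":0.03,"slide":[0,0,-0.02],"turn":0},{"hand":0.03,"slide":[0,0,-0.04],"turn":0},{"hand":0.03,"slide":[0,0,-0.05],"turn":0},{"hand":0.03,"slide":[0,0,-0.03],"turn":0},{"hand":0.03,"slide":[0,0,0],"turn":0}]'
python3 -c "
from h import *
go([.6289,.0204,.20],-7.2)
s=snapshot('scene');cv2.imwrite('pics/s1.png',s['frame'][150:350,200:500,::-1].repeat(2,0).repeat(2,1))"
```

```text
clock: 6.75
tool_pos: [0.4468, 0.1309, 0.2026]
eef_rot: [0.998, -0.068, 0.002, -0.001]
contact_force: [1.1, -0.6, -1.2]
opening: 0.475
tcp [0.4468 0.1309 0.2026] jaw yaw -7.8 tilt -1.0000 F [ 1.1 -0.6 -1.2] op 0.475 t 6.75
slide now(tool axes) [0.1954 0.0848 0.0031]
turn about tool z: -0.6 (or 179.4) q7 -0.96
slide after turn [0.1945 0.0868 0.0031]
```

View pics/s1.png

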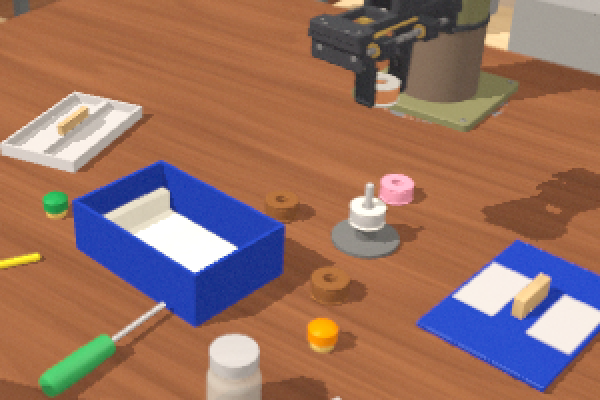

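The copper bobbin is held in the gripper at (383,88) and the silver one is still on the pin at (368,213). Moving over the carton.

```bash
python3 -m creep '[{"hand":0.03,"slide":[0.05,0.022,0],"turn":-0.6},{"hand":0.03,"slide":[0.05,0.022,0],"turn":0},{"hand":0.03,"slide":[0.05,0.022,0],"turn":0},{"hand":0.03,"slide":[0.045,0.0203,0],"turn":0},{"hand":0.03,"slide":[0,0,0],"turn":0}]'
python3 -m creep '[{"hand":0.03,"slide":[0,0,0.03],"turn":0},{"hand":0.03,"slide":[0,0,0.03],"turn":0},{"hand":0.03,"slide":[0,0,0],"turn":0}]'
python3 -c "
from h import *
go([.6289,.0204,.018],-7.2)"
python3 - <<'E'
from geo import *
s=snapshot("wrist");cv2.imwrite("pics/w2.png",s["frame"][:,:,::-1]); W=cloud(s);z=W[...,2]
print(np.nanmin(W[...,1]),np.nanmax(W[...,1]))
E
```

```text
clock: 7.42
tool_pos: [0.63, 0.016, 0.1979]
eef_rot: [0.998, -0.066, -0.001, 0.001]
contact_force: [-0.6, 0.5, -1.6]
opening: 0.476
clock: 7.8
tool_pos: [0.6247, 0.0206, 0.1374]
eef_rot: [0.998, -0.062, -0.004, 0.001]
contact_force: [-0.3, -0.2, -1.1]
opening: 0.479
tcp [0.6247 0.0206 0.1374] jaw yaw -7.1 tilt -1.0000 F [-0.3 -0.2 -1.1] op 0.479 t 7.80
slide now(tool axes) [ 0.0052 -0.0006  0.1194]
turn about tool z: 0.1 (or -179.9) q7 -0.63
slide after turn [ 0.0052 -0.0007  0.1194]
-0.19826908798511028 0.18329270213873786
```

View pics/w2.png

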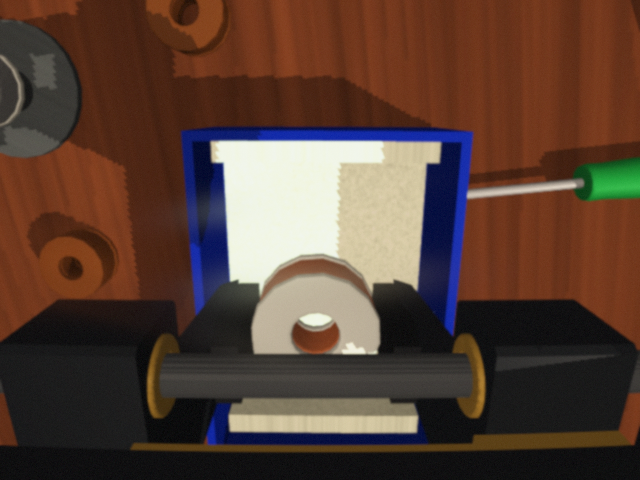

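```bash
python3 -m creep '[{"hand":0.03,"slide":[0,0,0.03],"turn":0},{"hand":0.03,"slide":[0,0,0.03],"turn":0},{"hand":0.03,"slide":[0,0,0.0],"turn":0},{"hand":0.03,"slide":[0,0,0],"turn":0}]'
python3 -c "
from h import *
go([.6285,.0204,.018],-7.2)"
```

```text
clock: 8.35
tool_pos: [0.6293, 0.0207, 0.0828]
eef_rot: [0.998, -0.062, 0.001, -0.0]
contact_force: [0.3, 0.7, -0.8]
opening: 0.475
tcp [0.6293 0.0207 0.0828] jaw yaw -7.2 tilt -1.0000 F [ 0.3  0.7 -0.8] op 0.475 t 8.35
slide now(tool axes) [-0.0009  0.0005  0.0648]
turn about tool z: 0.0 (or -180.0) q7 -0.67
slide after turn [-0.0009  0.0005  0.0648]
```

```bash
python3 -m creep '[{"hand":0.03,"slide":[0,0,0.025],"turn":0},{"hand":0.03,"slide":[0,0,0.025],"turn":0},{"hand":0.03,"slide":[0,0,0.008],"turn":0},{"hand":0.03,"slide":[0,0,0],"turn":0},{"hand":0.03,"slide":[0,0,0],"turn":0}]'
python3 -m creep '[{"hand":0.03,"slide":[0,0,0.005],"turn":0},{"hand":0.03,"slide":[0,0,0.0],"turn":0},{"hand":0.03,"slide":[0,0,0],"turn":0}]'
```

```text
clock: 8.98
tool_pos: [0.6294, 0.0204, 0.0246]
eef_rot: [0.998, -0.063, 0.001, -0.0]
contact_force: [0.3, 0.1, -0.7]
opening: 0.48
clock: 9.35
tool_pos: [0.6283, 0.0202, 0.0183]
eef_rot: [0.998, -0.063, 0.0, 0.0]
contact_force: [0.5, 0.3, -0.9]
opening: 0.477
```

```bash
python3 -m creep '[{"hand":0.03,"slide":[0,0,0.0015],"turn":0},{"hand":0.062,"slide":[0,0,0.0],"turn":0},{"hand":0.062,"slide":[0,0,0],"turn":0},{"hand":0.062,"slide":[0,0,0],"turn":0}]'
python3 -m creep '[{"hand":0.062,"slide":[0,0,-0.03],"turn":0},{"hand":0.062,"slide":[0,0,-0.05],"turn":0},{"hand":0.088,"slide":[0,0,-0.05],"turn":0},{"hand":0.088,"slide":[0,0,-0.05],"turn":0},{"hand":0.088,"slide":[0,0,0],"turn":0}]'
python3 - <<'E'
from geo import *
s=snapshot("wrist");cv2.imwrite("pics/w3.png",s["frame"][:,:,::-1]); W=cloud(s);z=W[...,2]
p=W[near(W,(.629,.02),.04)&(z>.022)&(z<.036)];print(len(p),cv2.minEnclosingCircle((p[:,:2]*1000).astype(np.float32)),np.median(p[:,2]))
go([.446,.130,.036],-7.2)
E
```

```text
clock: 9.85
tool_pos: [0.6285, 0.0202, 0.0168]
eef_rot: [0.998, -0.063, 0.0, -0.0]
contact_force: [-0.4, 0.1, -0.3]
opening: 0.7
clock: 10.48
tool_pos: [0.631, 0.0209, 0.2012]
eef_rot: [0.998, -0.063, 0.004, -0.001]
contact_force: [0.5, 0.4, -0.5]
opening: 0.993
2241 ((627.8057861328125, 18.684005737304688), 21.96063232421875) 0.02881918600080602
tcp [0.6293 0.0203 0.1986] jaw yaw -7.2 tilt -1.0000 F [ 0.1  0.  -0.4] op 0.995 t 10.53
slide now(tool axes) [-0.1962 -0.0858  0.1619]
turn about tool z: 0.0 (or -180.0) q7 -0.60
slide after turn [-0.1963 -0.0858  0.1619]
```

View pics/w3.png

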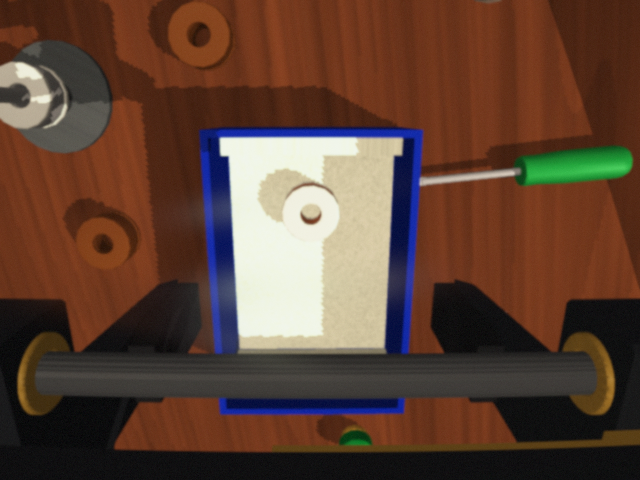

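Bobbin 1 lies flat at (310,212), top at 29 mm. Back for the silver one.

```bash
python3 -m creep '[{"hand":0.088,"slide":[-0.05,-0.022,0],"turn":0},{"hand":0.088,"slide":[-0.05,-0.022,0],"turn":0},{"hand":0.088,"slide":[-0.05,-0.022,0],"turn":0},{"hand":0.088,"slide":[-0.0462,-0.0198,0],"turn":0},{"hand":0.088,"slide":[0,0,0],"turn":0}]'
python3 -m creep '[{"hand":0.088,"slide":[0,0,0],"turn":0},{"hand":0.088,"slide":[0,0,0],"turn":0}]'
python3 - <<'E'
from geo import *
s=snapshot("wrist");W=cloud(s);z=W[...,2]
p=W[near(W,(.446,.13),.03)&(z>.043)&(z<.056)]
print(len(p),cv2.minEnclosingCircle((p[:,:2]*1000).astype(np.float32)),np.median(p[:,2]))
go([.446,.1300,.037],-7.2)
E
```

```text
clock: 11.15
tool_pos: [0.44, 0.1312, 0.1958]
eef_rot: [0.998, -0.059, -0.003, 0.001]
contact_force: [0.4, -0.2, 0.3]
opening: 0.995
clock: 11.4
tool_pos: [0.4454, 0.1289, 0.1962]
eef_rot: [0.998, -0.064, 0.0, 0.0]
contact_force: [0.2, 0.3, 0.0]
opening: 1.0
2563 ((445.82293701171875, 128.92813110351562), 22.04692840576172) 0.04982918952330451
tcp [0.4453 0.129  0.1963] jaw yaw -7.3 tilt -1.0000 F [-0.6  1.1  1. ] op 0.998 t 11.45
slide now(tool axes) [ 0.0005 -0.0012  0.1593]
turn about tool z: -0.1 (or 179.9) q7 -0.97
slide after turn [ 0.0005 -0.0012  0.1593]
```

```bash
python3 -m creep '[{"hand":0.088,"slide":[0,-0.001,0.05],"turn":0},{"hand":0.088,"slide":[0,0,0.05],"turn":0},{"hand":0.088,"slide":[0,0,0.04],"turn":0},{"hand":0.088,"slide":[0,0,0.019],"turn":0},{"hand":0.088,"slide":[0,0,0],"turn":0}]'
python3 -m creep '[{"hand":0.03,"slide":[0,0,0],"turn":0},{"hand":0.03,"slide":[0,0,0],"turn":0},{"hand":0.03,"slide":[0,0,0],"turn":0},{"hand":0.03,"slide":[0,0,0],"turn":0},{"hand":0.03,"slide":[0,0,0],"turn":0}]' 25
python3 -m creep '[{"hand":0.03,"slide":[0,0,-0.02],"turn":0},{"hand":0.03,"slide":[0,0,-0.04],"turn":0},{"hand":0.03,"slide":[0,0,-0.05],"turn":0},{"hand":0.03,"slide":[0,0,-0.05],"turn":0},{"hand":0.03,"slide":[0,0,0],"turn":0}]'
python3 -c "
from h import *
go([.618,-.0645,.20],-7.2)"
```

```text
clock: 12.08
tool_pos: [0.4444, 0.1302, 0.0363]
eef_rot: [0.998, -0.063, -0.001, 0.001]
contact_force: [0.6, -0.1, 1.5]
opening: 0.997
clock: 12.7
tool_pos: [0.4449, 0.1309, 0.038]
eef_rot: [0.998, -0.063, 0.0, -0.0]
contact_force: [0.1, 0.1, 3.8]
opening: 0.487
clock: 13.32
tool_pos: [0.4462, 0.1314, 0.2006]
eef_rot: [0.998, -0.063, 0.003, -0.001]
contact_force: [-0.3, -0.2, -1.4]
opening: 0.484
tcp [0.4462 0.1314 0.2006] jaw yaw -7.2 tilt -1.0000 F [-0.3 -0.2 -1.4] op 0.484 t 13.32
slide now(tool axes) [0.1951 0.1728 0.0011]
turn about tool z: -0.0 (or 180.0) q7 -1.02
slide after turn [0.195  0.1729 0.0011]
```

```bash
python3 -m creep '[{"hand":0.03,"slide":[0.04,0.035,0],"turn":0},{"hand":0.03,"slide":[0.04,0.035,0],"turn":0},{"hand":0.03,"slide":[0.04,0.035,0],"turn":0},{"hand":0.03,"slide":[0.04,0.035,0],"turn":0},{"hand":0.03,"slide":[0.035,0.0328,0],"turn":0}]'
python3 -m creep '[{"hand":0.03,"slide":[0,0,0],"turn":0},{"hand":0.03,"slide":[0,0,0],"turn":0},{"hand":0.03,"slide":[0,0,0.05],"turn":0},{"hand":0.03,"slide":[0,0,0.05],"turn":0},{"hand":0.03,"slide":[0,0,0],"turn":0}]'
python3 -m creep '[{"hand":0.03,"slide":[0,0,0],"turn":0},{"hand":0.03,"slide":[0,0,0],"turn":0}]'
python3 -c "
from h import *
go([.618,-.0645,.018],-7.2)"
```

```text
clock: 13.95
tool_pos: [0.6165, -0.067, 0.1956]
eef_rot: [0.998, -0.063, -0.001, 0.0]
contact_force: [1.0, 0.0, -1.2]
opening: 0.486
clock: 14.58
tool_pos: [0.6123, -0.0634, 0.0943]
eef_rot: [0.998, -0.061, -0.005, 0.0]
contact_force: [-1.1, 1.4, -0.4]
opening: 0.487
clock: 14.82
tool_pos: [0.6179, -0.0644, 0.1001]
eef_rot: [0.998, -0.062, 0.002, -0.0]
contact_force: [-0.7, 0.2, -0.8]
opening: 0.486
tcp [ 0.6179 -0.0644  0.1001] jaw yaw -7.2 tilt -1.0000 F [-0.7  0.2 -0.8] op 0.486 t 14.82
slide now(tool axes) [-0.0002  0.0001  0.0821]
turn about tool z: 0.0 (or -180.0) q7 -0.59
slide after turn [-0.0002  0.0001  0.0821]
```

```bash
python3 -m creep '[{"hand":0.03,"slide":[0,0,0.03],"turn":0},{"hand":0.03,"slide":[0,0,0.03],"turn":0},{"hand":0.03,"slide":[0,0,0.015],"turn":0},{"hand":0.03,"slide":[0,0,0.004],"turn":0},{"hand":0.03,"slide":[0,0,0.0025],"turn":0}]'
python3 -m creep '[{"hand":0.03,"slide":[0,0,0],"turn":0},{"hand":0.03,"slide":[0,0,0.0],"turn":0},{"hand":0.062,"slide":[0,0,0.0],"turn":0},{"hand":0.062,"slide":[0,0,0],"turn":0},{"hand":0.062,"slide":[0,0,0],"turn":0}]'
python3 -m creep '[{"hand":0.062,"slide":[0,0,-0.03],"turn":0},{"hand":0.062,"slide":[0,0,-0.05],"turn":0},{"hand":0.088,"slide":[0,0,-0.05],"turn":0},{"hand":0.088,"slide":[0,0,-0.05],"turn":0},{"hand":0.088,"slide":[0,0,-0.04],"turn":0}]'
python3 -m creep '[{"hand":0.088,"slide":[0,0,0],"turn":0},{"hand":0.088,"slide":[0,0,0],"turn":0},{"hand":0.088,"slide":[0,0,0],"turn":0}]'
python3 - <<'E'
from geo import *
s=snapshot("wrist");cv2.imwrite("pics/w4.png",s["frame"][:,:,::-1]); W=cloud(s);z=W[...,2]
for c in((.6285,.02),(.618,-.0645)):
  p=W[near(W,c,.04)&(z>.022)&(z<.036)];print(len(p),cv2.minEnclosingCircle((p[:,:2]*1000).astype(np.float32)),np.median(p[:,2]))
go([.4745,-.351,.2],103.2)
E
```

```text
clock: 15.45
tool_pos: [0.6173, -0.0649, 0.0172]
eef_rot: [0.998, -0.063, 0.001, -0.0]
contact_force: [-0.1, -0.1, -1.2]
opening: 0.486
clock: 16.08
tool_pos: [0.6164, -0.065, 0.0162]
eef_rot: [0.998, -0.063, -0.0, 0.0]
contact_force: [-0.0, -0.7, -0.5]
opening: 0.702
clock: 16.7
tool_pos: [0.6166, -0.065, 0.2384]
eef_rot: [0.998, -0.063, 0.001, -0.0]
contact_force: [0.2, 0.2, -0.9]
opening: 0.992
clock: 17.08
tool_pos: [0.6154, -0.0652, 0.2346]
eef_rot: [0.998, -0.063, -0.002, 0.0]
contact_force: [0.2, 0.2, -0.5]
opening: 1.0
2226 ((627.7200927734375, 18.469179153442383), 22.08233070373535) 0.028856736648760956
1868 ((616.4174194335938, -66.50416564941406), 21.91398811340332) 0.028798129599132888
tcp [ 0.6155 -0.0651  0.2347] jaw yaw -7.2 tilt -1.0000 F [ 0.1 -0.9  0.1] op 1.001 t 17.12
slide now(tool axes) [-0.1041  0.3012  0.0351]
turn about tool z: 69.6 (or -110.4) q7 -0.49
slide after turn [0.2462 0.2025 0.0351]
```

View pics/w4.png

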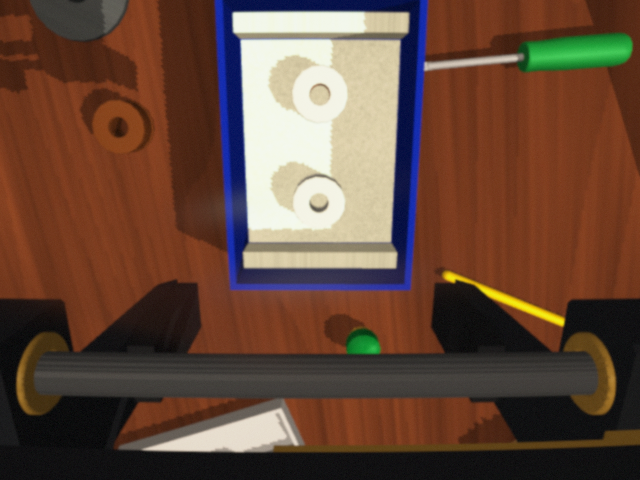

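Both bobbins lie flat at (320,94) and (319,201), tops at 28.8 mm. Now the tray.

```bash
python3 -m creep '[{"hand":0.088,"slide":[0,0,0],"turn":10},{"hand":0.088,"slide":[0,0,0],"turn":10},{"hand":0.088,"slide":[0,0,0],"turn":10},{"hand":0.088,"slide":[0,0,0],"turn":10},{"hand":0.088,"slide":[0,0,0],"turn":10}]'
python3 -m creep '[{"hand":0.088,"slide":[0,0,0],"turn":10},{"hand":0.088,"slide":[0,0,0],"turn":9.6},{"hand":0.088,"slide":[0.045,0.036,0],"turn":0},{"hand":0.088,"slide":[0.045,0.036,0],"turn":0},{"hand":0.088,"slide":[0.045,0.036,0],"turn":0}]'
python3 -m creep '[{"hand":0.088,"slide":[0.045,0.036,0],"turn":0},{"hand":0.088,"slide":[0.045,0.036,0],"turn":0},{"hand":0.088,"slide":[0.02,0.02,0],"turn":0},{"hand":0.088,"slide":[0,0,0],"turn":0},{"hand":0.088,"slide":[0,0,0],"turn":0}]'
python3 wl.py tray_grip w5 0.024
python3 - <<'E'
from geo import *
s=snapshot("wrist");W=cloud(s);z=W[...,2]
print(rect(near(W,(.4745,-.351),.05)&(z>.026)&(z<.04),W))
print(rect(near(W,(.4745,-.351),.125)&(z>.013)&(z<.024),W))
go([.4745,-.351,.018],103.2)
E
```

```text
clock: 17.75
tool_pos: [0.6159, -0.0649, 0.2351]
eef_rot: [0.877, -0.481, -0.001, 0.0]
contact_force: [-0.3, -0.4, -0.8]
opening: 0.998
clock: 18.38
tool_pos: [0.541, -0.2223, 0.2353]
eef_rot: [0.784, -0.621, -0.001, 0.0]
contact_force: [0.8, -0.6, -0.6]
opening: 1.0
clock: 19.0
tool_pos: [0.4787, -0.3474, 0.2357]
eef_rot: [0.784, -0.62, -0.001, -0.001]
contact_force: [-0.7, 0.4, 0.1]
opening: 0.996
tray_grip [317.4 207.7] 0.85 depth pt [ 0.4740096  -0.34966646  0.03198354] at z list [[0.4723, -0.3501, 0.024]]
(array([ 0.47460538, -0.35068057]), array([69.90272522,  9.81925869]), np.float32(13.332765), np.float64(0.0318352187164711))
(array([ 0.47402859, -0.35067542]), array([192.78157043, 122.88538361]), np.float32(12.986178), np.float64(0.017362790442912612))
tcp [ 0.479  -0.3473  0.2361] jaw yaw -76.6 tilt -1.0000 F [0.  0.3 0. ] op 0.998 t 19.15
slide now(tool axes) [0.0028 0.0054 0.2181]
turn about tool z: 0.2 (or -179.8) q7 -0.98
slide after turn [0.0028 0.0054 0.2181]
```

View pics/w5.png

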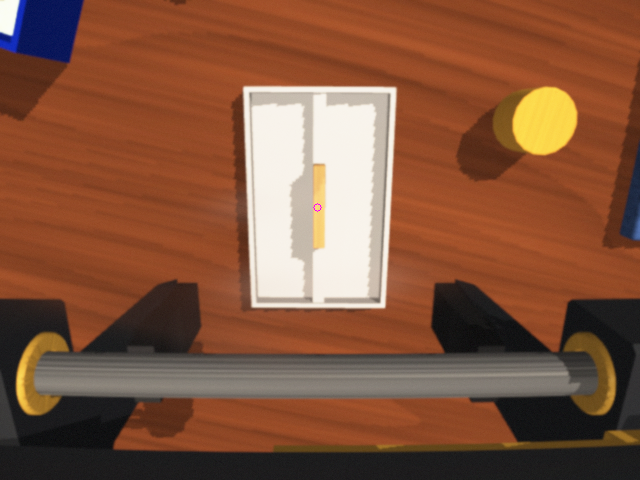

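```bash
python3 -m creep '[{"hand":0.034,"slide":[0.0028,0.0052,0],"turn":0.2},{"hand":0.034,"slide":[0,0,0.05],"turn":0},{"hand":0.034,"slide":[0,0,0.05],"turn":0},{"hand":0.034,"slide":[0,0,0.05],"turn":0},{"hand":0.034,"slide":[0,0,0],"turn":0}]'
python3 -m creep '[{"hand":0.034,"slide":[0,0,0],"turn":0},{"hand":0.034,"slide":[0,0,0],"turn":0}]'
python3 -c "
from h import *
go([.4745,-.3507,.017],103.2)"
```

```text
clock: 19.77
tool_pos: [0.4709, -0.3515, 0.0832]
eef_rot: [0.783, -0.622, -0.004, 0.001]
contact_force: [0.4, -0.4, 1.0]
opening: 0.457
clock: 20.02
tool_pos: [0.4747, -0.3541, 0.0886]
eef_rot: [0.783, -0.622, 0.002, -0.0]
contact_force: [-0.2, -0.3, -0.1]
opening: 0.384
tcp [ 0.4747 -0.3541  0.0886] jaw yaw -77.0 tilt -1.0000 F [-0.2 -0.3 -0.1] op 0.384 t 20.02
slide now(tool axes) [-0.0036 -0.0003  0.0716]
turn about tool z: -0.2 (or 179.8) q7 -1.04
slide after turn [-0.0036 -0.0003  0.0716]
```

```bash
python3 -m creep '[{"hand":0.034,"slide":[-0.003,0,0.03],"turn":0},{"hand":0.034,"slide":[0,0,0.03],"turn":0},{"hand":0.034,"slide":[0,0,0],"turn":0},{"hand":0.034,"slide":[0,0,0],"turn":0},{"hand":0.034,"slide":[0,0,0],"turn":0}]'
python3 -c "
from h import *
go([.4745,-.3507,.017],103.2)"
```

```text
clock: 20.65
tool_pos: [0.4736, -0.351, 0.0279]
eef_rot: [0.783, -0.622, 0.001, -0.0]
contact_force: [0.9, -0.1, -0.4]
opening: 0.383
tcp [ 0.4736 -0.351   0.0279] jaw yaw -77.0 tilt -1.0000 F [ 0.9 -0.1 -0.4] op 0.383 t 20.65
slide now(tool axes) [-0.0001 -0.0009  0.0109]
turn about tool z: -0.2 (or 179.8) q7 -1.06
slide after turn [-0.0001 -0.0009  0.0109]
```

```bash
python3 -m creep '[{"hand":0.034,"slide":[0,-0.0009,0.0105],"turn":-0.2},{"hand":0.034,"slide":[0,0,0],"turn":0},{"hand":0,"slide":[0,0,0],"turn":0},{"hand":0,"slide":[0,0,0],"turn":0},{"hand":0,"slide":[0,0,0],"turn":0}]' 40
python3 -m creep '[{"hand":0,"slide":[0,0,0],"turn":0},{"hand":0,"slide":[0,0,0],"turn":0}]'
python3 -m creep '[{"hand":0,"slide":[0,0,-0.02],"turn":0},{"hand":0,"slide":[0,0,-0.04],"turn":0},{"hand":0,"slide":[0,0,-0.05],"turn":0},{"hand":0,"slide":[0,0,-0.05],"turn":0},{"hand":0,"slide":[0,0,-0.02],"turn":0}]'
python3 -m creep '[{"hand":0,"slide":[0,0,0],"turn":0},{"hand":0,"slide":[0,0,0],"turn":0}]'
python3 - <<'E'
from geo import *
for nm in ("top","scene"):
    s=snapshot(nm);W=cloud(s);z=W[...,2]; cv2.imwrite(f"pics/{nm}5.png",s["frame"][:,:,::-1])
    print(rect(near(W,(.623,-.022),.15)&(z>.055)&(z<.075),W))
go([.6235,-.0223,.2],-7.2)
E
```

```text
clock: 21.28
tool_pos: [0.4736, -0.3502, 0.0158]
eef_rot: [0.784, -0.621, 0.0, 0.0]
contact_force: [-0.1, -1.2, -0.5]
opening: 0.114
clock: 21.52
tool_pos: [0.4736, -0.3502, 0.0158]
eef_rot: [0.784, -0.621, 0.0, 0.0]
contact_force: [0.1, -0.8, 0.2]
opening: 0.11
clock: 22.15
tool_pos: [0.4745, -0.3506, 0.2]
eef_rot: [0.784, -0.621, 0.003, -0.0]
contact_force: [-0.1, 0.3, -3.3]
opening: 0.106
clock: 22.4
tool_pos: [0.4726, -0.3496, 0.1951]
eef_rot: [0.784, -0.621, -0.001, 0.0]
contact_force: [-0.1, 0.1, -2.2]
opening: 0.109
(array([ 0.62291602, -0.02241441]), array([210.05276489, 142.2527771 ]), np.float32(82.78273), np.float64(0.06749655269574095))
(array([ 0.62540192, -0.02223169]), array([215.14892578, 145.51925659]), np.float32(82.76329), np.float64(0.06438369508494646))
tcp [ 0.4726 -0.3495  0.1944] jaw yaw -76.8 tilt -1.0000 F [-0.1  0.8 -2.9] op 0.111 t 22.50
slide now(tool axes) [-0.2839 -0.2218 -0.0055]
turn about tool z: -69.6 (or 110.4) q7 -1.00
slide after turn [ 0.1087 -0.3435 -0.0055]
```

View pics/scene5.png

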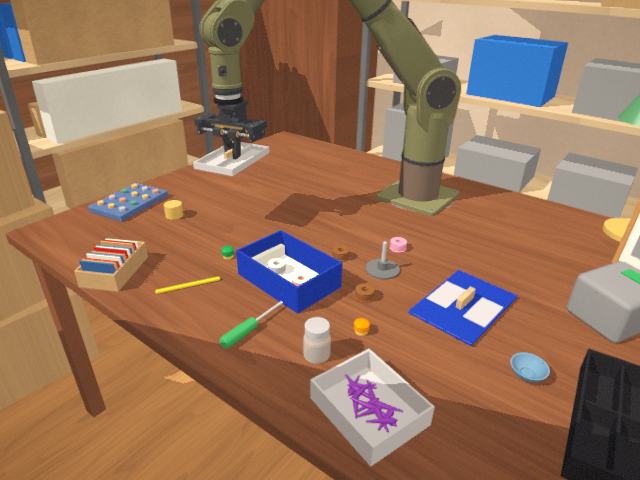

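View pics/top5.png

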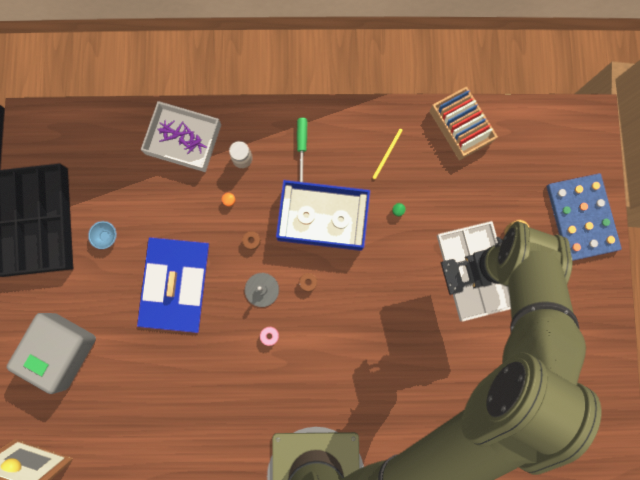

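The tray is held level. The amber knob has been knocked to about (228,199), which I'll re-measure later. Carrying the tray over.

```bash
python3 -m creep '[{"hand":0,"slide":[0,0,0],"turn":-10},{"hand":0,"slide":[0,0,0],"turn":-10},{"hand":0,"slide":[0,0,0],"turn":-10},{"hand":0,"slide":[0,0,0],"turn":-10},{"hand":0,"slide":[0,0,0],"turn":-10}]'
python3 -m creep '[{"hand":0,"slide":[0,0,0],"turn":-10},{"hand":0,"slide":[0,0,0],"turn":-9.6},{"hand":0,"slide":[0.013,-0.043,0],"turn":0},{"hand":0,"slide":[0.013,-0.043,0],"turn":0},{"hand":0,"slide":[0.013,-0.043,0],"turn":0}]'
python3 -m creep '[{"hand":0,"slide":[0.014,-0.043,0],"turn":0},{"hand":0,"slide":[0.014,-0.043,0],"turn":0},{"hand":0,"slide":[0.014,-0.043,0],"turn":0},{"hand":0,"slide":[0.014,-0.043,0],"turn":0},{"hand":0,"slide":[0.014,-0.043,0],"turn":0}]'
python3 -m creep '[{"hand":0,"slide":[0,0,0],"turn":0},{"hand":0,"slide":[0,0,0],"turn":0},{"hand":0,"slide":[0,0,0],"turn":0}]'
python3 - <<'E'
from geo import *
s=snapshot("wrist");cv2.imwrite("pics/w6.png",s["frame"][:,:,::-1]);W=cloud(s);z=W[...,2]
go([.6237,-.0223,.11],-7.2)
s=snapshot("top");W=cloud(s);z=W[...,2]; print(rect(near(W,(.6237,-.022),.15)&(z>.17)&(z<.205),W));cv2.imwrite("pics/top6.png",s["frame"][130:310,200:440,::-1].repeat(3,0).repeat(3,1))
E
```

```text
clock: 23.12
tool_pos: [0.4729, -0.3497, 0.1944]
eef_rot: [0.973, -0.229, -0.001, -0.0]
contact_force: [-0.3, -0.2, -2.9]
opening: 0.108
clock: 23.75
tool_pos: [0.5281, -0.2257, 0.1945]
eef_rot: [0.998, -0.063, -0.001, -0.0]
contact_force: [0.2, 0.2, -2.1]
opening: 0.112
clock: 24.38
tool_pos: [0.6245, -0.0212, 0.1943]
eef_rot: [0.998, -0.063, -0.001, 0.0]
contact_force: [0.9, 0.5, -2.6]
opening: 0.11
clock: 24.75
tool_pos: [0.6239, -0.0244, 0.195]
eef_rot: [0.998, -0.064, -0.001, 0.001]
contact_force: [0.7, 0.3, -2.1]
opening: 0.108
tcp [ 0.6241 -0.0242  0.1952] jaw yaw -7.3 tilt -1.0000 F [-0.  -0.2 -2.4] op 0.107 t 24.80
slide now(tool axes) [-0.0005 -0.002   0.0852]
turn about tool z: -0.1 (or 179.9) q7 -0.59
slide after turn [-0.0005 -0.002   0.0852]
(array([ 0.62563464, -0.00156261]), array([149.82397461, 123.0542984 ]), np.float32(82.473694), np.float64(0.18468282326707586))
```

View pics/w6.png

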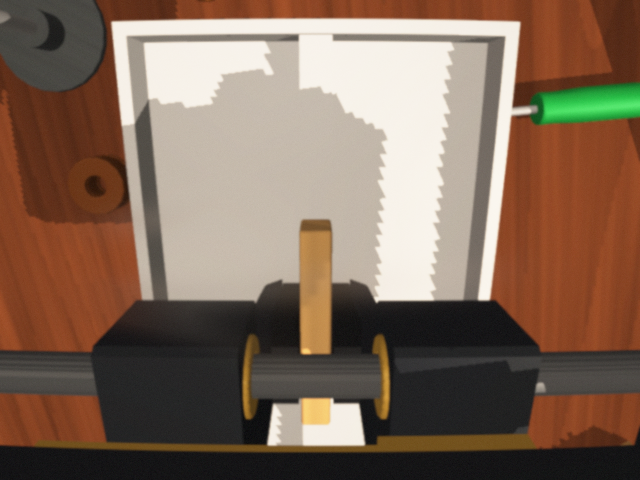

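View pics/top6.png

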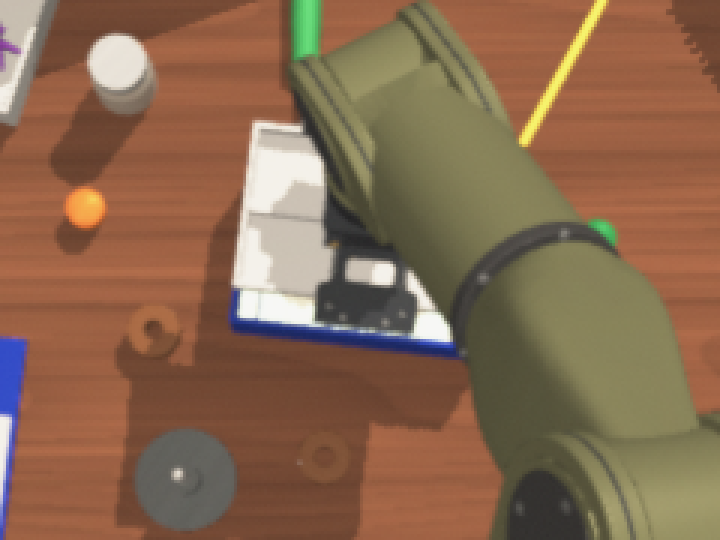

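```bash
python3 -m creep '[{"hand":0,"slide":[0,-0.0015,0.045],"turn":0},{"hand":0,"slide":[0,0,0.045],"turn":0},{"hand":0,"slide":[0,0,0],"turn":0},{"hand":0,"slide":[0,0,0],"turn":0},{"hand":0,"slide":[0,0,0],"turn":0}]'
python3 - <<'E'
from geo import *
s=snapshot("wrist");cv2.imwrite("pics/w7.png",s["frame"][:,:,::-1]);W=cloud(s);z=W[...,2]
go([.6237,-.0223,.0478],-7.2)
t,M,st=tool()
L=(W-t)@M   # tool coords
zt=t[2]-.0158+.018
m=(np.abs(z-zt)<.004)&(np.abs(L[...,0])<.08)&(L[...,1]<-.0)
p=L[m];print("tray rim tool x",p[:,0].min(),p[:,0].max(),"y far",np.sort(p[:,1])[5],"z",np.median(z[m]))
m=(np.abs(z-.068)<.004)&(np.abs(L[...,0])<.1)
p=L[m];print("carton rim x",p[:,0].min(),p[:,0].max(),"y far",np.sort(p[:,1])[[0,5]],len(p))
E
```

```text
clock: 25.48
tool_pos: [0.6264, -0.0208, 0.1079]
eef_rot: [0.998, -0.063, 0.002, -0.0]
contact_force: [-0.3, 0.9, -2.3]
opening: 0.11
tcp [ 0.6262 -0.0208  0.1078] jaw yaw -7.2 tilt -1.0000 F [-0.4 -0.6 -1.6] op 0.108 t 25.52
slide now(tool axes) [-0.0025  0.0018  0.06  ]
turn about tool z: -0.0 (or 180.0) q7 -0.67
slide after turn [-0.0025  0.0018  0.06  ]
tray rim tool x -0.0617386955814705 0.0616606093197527 y far -0.09685372135706097 z 0.10945830385458787Traceback (most recent call last):
  File "<stdin>", line 10, in <module>
    return umr_minimum(a, axis, None, out, keepdims, initial, where)
ValueError: zero-size array to reduction operation minimum which has no identity
```

View pics/w7.png

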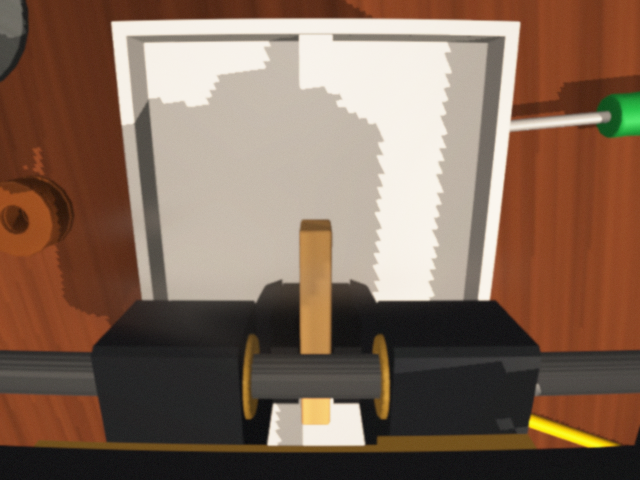

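```bash
python3 -m creep '[{"hand":0,"slide":[-0.0022,0.002,0.018],"turn":0},{"hand":0,"slide":[0,0,0],"turn":0},{"hand":0,"slide":[0,0,0],"turn":0},{"hand":0,"slide":[0,0,0],"turn":0},{"hand":0,"slide":[0,0,0],"turn":0}]'
python3 - <<'E'
from h import *
go([.6237,-.0230,.0478],-7.2)
s=snapshot("scene");cv2.imwrite("pics/s7.png",s["frame"][200:340,200:400,::-1].repeat(4,0).repeat(4,1))
E
```

```text
clock: 26.15
tool_pos: [0.6226, -0.0225, 0.088]
eef_rot: [0.998, -0.063, 0.0, -0.0]
contact_force: [0.9, -0.6, -1.7]
opening: 0.107
tcp [ 0.6226 -0.0225  0.088 ] jaw yaw -7.2 tilt -1.0000 F [ 0.9 -0.6 -1.7] op 0.107 t 26.15
slide now(tool axes) [0.0011 0.0004 0.0402]
turn about tool z: 0.0 (or -180.0) q7 -0.68
slide after turn [0.0011 0.0004 0.0402]
```

View pics/s7.png

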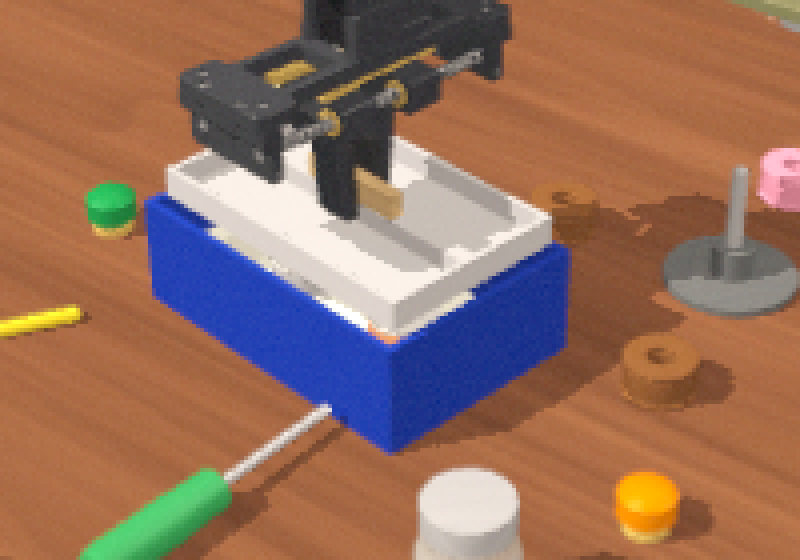

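The tray hangs level just above the carton and is aligned with it (near corner at (395,325), carton corner at (390,345)). I'll lower it in small steps.

```bash
python3 -m creep '[{"hand":0,"slide":[0.0008,0.0004,0.008],"turn":0},{"hand":0,"slide":[0,0,0.008],"turn":0},{"hand":0,"slide":[0,0,0],"turn":0},{"hand":0,"slide":[0,0,0],"turn":0}]'
python3 -m creep '[{"hand":0,"slide":[0,0,0.007],"turn":0},{"hand":0,"slide":[0,0,0.007],"turn":0},{"hand":0,"slide":[0,0,0],"turn":0},{"hand":0,"slide":[0,0,0],"turn":0}]'
```

```text
clock: 26.7
tool_pos: [0.6231, -0.023, 0.0716]
eef_rot: [0.998, -0.063, -0.0, -0.0]
contact_force: [0.3, 0.1, -2.5]
opening: 0.108
clock: 27.2
tool_pos: [0.6232, -0.023, 0.0577]
eef_rot: [0.998, -0.063, 0.0, -0.0]
contact_force: [0.3, 0.3, -2.0]
opening: 0.111
```

```bash
python3 -m creep '[{"hand":0,"slide":[0,0,0.006],"turn":0},{"hand":0,"slide":[0,0,0.003],"turn":0},{"hand":0,"slide":[0,0,0],"turn":0},{"hand":0,"slide":[0,0,0],"turn":0}]'
python3 -m creep '[{"hand":0,"slide":[0,0,0.001],"turn":0},{"hand":0,"slide":[0,0,0],"turn":0}]'
python3 -m creep '[{"hand":0.032,"slide":[0,0,0],"turn":0},{"hand":0.032,"slide":[0,0,0],"turn":0},{"hand":0.032,"slide":[0,0,0],"turn":0},{"hand":0.032,"slide":[0,0,0],"turn":0}]'
python3 -m creep '[{"hand":0.032,"slide":[0,0,-0.03],"turn":0},{"hand":0.032,"slide":[0,0,-0.05],"turn":0},{"hand":0.032,"slide":[0,0,-0.05],"turn":0},{"hand":0.088,"slide":[0,0,-0.05],"turn":0},{"hand":0.088,"slide":[0,0,0],"turn":0}]'
python3 -m creep '[{"hand":0.088,"slide":[0,0,0],"turn":0},{"hand":0.088,"slide":[0,0,0],"turn":0}]'
python3 - <<'E'
from geo import *
s=snapshot("wrist");cv2.imwrite("pics/w8.png",s["frame"][:,:,::-1]);W=cloud(s);z=W[...,2]
p=W[near(W,(.6237,-.023),.05)&(z>.058)&(z<.07)]; print("handle",rect(near(W,(.6237,-.023),.04)&(z>.058)&(z<.075),W))
print("carton rim",rect(near(W,(.6237,-.023),.14)&(z>.0645)&(z<.073),W))
for a in np.linspace(-.08,.08,5):
  for b in(-.03,.03):
    c=np.array([.6235,-.0225])+a*np.array([.1253,.992])+b*np.array([.992,-.1253]); q=W[near(W,c,.006)]; print(round(a,3),b,np.nanmedian(q[:,2]).round(4) if len(q) else None)
E
```

```text
clock: 27.7
tool_pos: [0.6232, -0.023, 0.0487]
eef_rot: [0.998, -0.063, 0.0, 0.0]
contact_force: [0.1, -0.5, -2.1]
opening: 0.109
clock: 27.95
tool_pos: [0.6233, -0.0231, 0.0479]
eef_rot: [0.998, -0.063, 0.0, 0.0]
contact_force: [0.6, -0.6, -2.3]
opening: 0.11
clock: 28.45
tool_pos: [0.6232, -0.0231, 0.0478]
eef_rot: [0.998, -0.063, 0.0, 0.0]
contact_force: [0.3, -0.4, 1.4]
opening: 0.364
clock: 29.08
tool_pos: [0.6257, -0.0224, 0.2321]
eef_rot: [0.998, -0.063, 0.004, -0.001]
contact_force: [1.4, -0.4, -0.2]
opening: 0.567
clock: 29.32
tool_pos: [0.6221, -0.0234, 0.226]
eef_rot: [0.998, -0.063, -0.002, 0.0]
contact_force: [0.0, -0.0, 0.0]
opening: 0.794
handle (array([ 0.62286389, -0.02188453]), array([69.68256378,  9.71570683]), np.float32(83.06531), np.float64(0.0637628032145589))
carton rim (array([ 0.62330927, -0.02341268]), array([210.80393982, 140.89768982]), np.float32(82.69507), np.float64(0.06780500229402919))
-0.08 -0.03 0.0359
-0.08 0.03 0.0361
-0.04 -0.03 0.036
-0.04 0.03 0.036
0.0 -0.03 0.036
0.0 0.03 0.2342
0.04 -0.03 0.0359
0.04 0.03 0.036
0.08 -0.03 0.0359
0.08 0.03 0.036
```

View pics/w8.png

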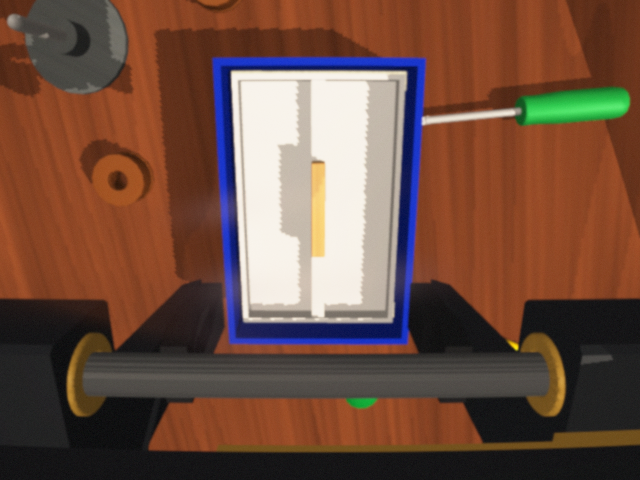

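The tray is home: all floor samples at 36 mm, and the handle is within 1.5 mm of the carton centre at (318,208). Re-measuring the knobs and the jar.

```bash
cat > knobs.py <<'E'
from geo import *
for nm in("top","scene"):
    s=snapshot(nm);W=cloud(s);z=W[...,2]; H=cv2.cvtColor(s["frame"],cv2.COLOR_RGB2HSV)
    for k,(lo,hi),(u0,u1,v0,v1) in(("amber",(8,20),(190,290,170,240) if nm=="top" else (330,400,290,360)),("green",(50,85),(380,430,180,240) if nm=="top" else (205,250,230,270))):
        m=(H[...,0]>=lo)&(H[...,0]<=hi)&(H[...,1]>200)&(H[...,2]>90); mm=np.zeros_like(m);mm[v0:v1,u0:u1]=m[v0:v1,u0:u1]
        p=W[mm&(z>.012)&(z<.035)]
        if len(p)>5: print(nm,k,len(p),cv2.minEnclosingCircle((p[:,:2]*1000).astype(np.float32)),p[:,2].max().round(3))
    print("jar",rect(near(W,(.75,.19),.07)&(z>.065)&(z<.085),W))
E
python3 knobs.py; python3 look.py | grep -A8 knob; python3 -m creep '[{"hand":0.088,"slide":[0,0,0],"turn":-10}]';python3 -m creep '[{"hand":0.088,"slide":[0,0,0],"turn":0}]'; python3 -c "
from h import *
print(get_state()['q'])"
```

```text
jar (array([0.77660913, 0.17857803]), array([43.55858994, 47.01238632]), np.float32(175.26453), np.float64(0.07527396325993307))
scene amber 116 ((673.0693969726562, 212.83262634277344), 16.629531860351562) 0.03
scene green 10 ((647.2260131835938, -208.59051513671875), 13.117105484008789) 0.03
jar (array([0.78013824, 0.18061053]), array([47.80076981, 44.35359573]), np.float32(38.66657), np.float64(0.07525294560970397))
knob_amber_center 
 top [([226.6, 200.1], 0.53)] 
 scn [([359.0, 325.0], 0.5)]
    [0.6697 0.2106 0.0158] e0.0048 depth top [0.665 0.213 0.029]
knob_red_center 
 top [] 
 scn []
knob_purple_center 
 top [] 
 scn []
knob_green_center 
 top [] 
 scn [([226.1, 249.8], 0.64), ([466.5, 297.0], 0.51), ([288.7, 278.8], 0.44)]
clock: 30.7
tool_pos: [0.6232, -0.023, 0.2279]
eef_rot: [1.0, 0.027, 0.0, 0.0]
contact_force: [-0.2, 0.0, 0.5]
opening: 1.001
clock: 30.82
tool_pos: [0.6231, -0.0231, 0.2276]
eef_rot: [1.0, 0.024, -0.0, -0.0]
contact_force: [-0.5, 0.1, -0.3]
opening: 0.997
[ 0.28759255  0.76289427 -0.60343992  1.57780247  0.49887813  0.95934496
 -0.43022109]
```

```bash
python3 -m creep '[{"hand":0.088,"slide":[0,0,0],"turn":-10},{"hand":0.088,"slide":[0,0,0],"turn":-10},{"hand":0.088,"slide":[0,0,0],"turn":-10},{"hand":0.088,"slide":[0,0,0],"turn":-10},{"hand":0.088,"slide":[0,0,0],"turn":-10}]'
python3 -m creep '[{"hand":0.088,"slide":[0,0,0],"turn":-10},{"hand":0.088,"slide":[0,0,0],"turn":-10},{"hand":0.088,"slide":[0,0,0],"turn":-10},{"hand":0.088,"slide":[0.05,0.003,0],"turn":0},{"hand":0.088,"slide":[0.05,0.003,0],"turn":0}]'
python3 -m creep '[{"hand":0.088,"slide":[0.05,0.003,0],"turn":0},{"hand":0.088,"slide":[0.05,0.003,0],"turn":0},{"hand":0.088,"slide":[0.039,0.003,0],"turn":0},{"hand":0.088,"slide":[0,0,0],"turn":0},{"hand":0.088,"slide":[0,0,0],"turn":0}]'
python3 wl.py knob_amber_center w9 0.014
cat > wk.py <<'E'
import sys
from geo import *
k,x,y=sys.argv[1],float(sys.argv[2]),float(sys.argv[3])
s=snapshot("wrist");W=cloud(s);z=W[...,2]
p=W[near(W,(x,y),.035)&(z>.008)&(z<.033)]; c,r=cv2.minEnclosingCircle((p[:,:2]*1000).astype(np.float32)); print("knob",len(p),c,r,p[:,2].max())
q=p[p[:,2]>.024]; print("top centroid",cv2.minEnclosingCircle((q[:,:2]*1000).astype(np.float32)))
go([c[0]/1000,c[1]/1000,.015],82.8)
E
python3 wk.py amber .668 .212
```

```text
clock: 31.45
tool_pos: [0.6231, -0.0232, 0.2277]
eef_rot: [0.895, 0.446, -0.0, 0.0]
contact_force: [0.3, 0.2, -0.2]
opening: 0.999
clock: 32.08
tool_pos: [0.642, 0.0756, 0.2275]
eef_rot: [0.752, 0.659, -0.0, 0.0]
contact_force: [0.3, 0.5, 0.2]
opening: 0.996
clock: 32.7
tool_pos: [0.668, 0.2111, 0.2273]
eef_rot: [0.751, 0.661, -0.001, 0.001]
contact_force: [0.0, -0.1, 0.4]
opening: 0.999
knob_amber_center [316. 201.] 0.86 depth pt [0.66637919 0.21109343 0.02821819] at z list [[0.6692, 0.2107, 0.014]]
knob 1213 (669.0517578125, 210.84793090820312) 16.098533630371094 0.02982046106921843
top centroid ((668.8201904296875, 210.56068420410156), 15.586852073669434)
tcp [0.6683 0.21   0.2276] jaw yaw 82.6 tilt -1.0000 F [ 0.2 -0.4 -0.3] op 0.999 t 32.85
slide now(tool axes) [0.0012 0.0006 0.2126]
turn about tool z: -0.2 (or 179.8) q7 0.53
slide after turn [0.0012 0.0006 0.2126]
```

View pics/w9.png

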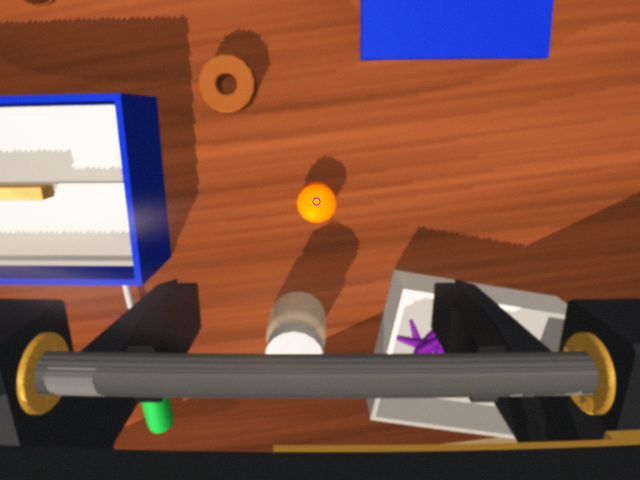

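The amber knob is at (316,201) at world (0.669, 0.211). The jar is at (296,330), clear of the gripper. Descending.

```bash
python3 -m creep '[{"hand":0.066,"slide":[0.001,0,0.055],"turn":0},{"hand":0.066,"slide":[0,0,0.055],"turn":0},{"hand":0.066,"slide":[0,0,0.055],"turn":0},{"hand":0.066,"slide":[0,0,0],"turn":0},{"hand":0.066,"slide":[0,0,0],"turn":0}]'
python3 -c "
from h import *
go([.6690,.2110,.015],82.8)"
```

```text
clock: 33.48
tool_pos: [0.6693, 0.2135, 0.0651]
eef_rot: [0.75, 0.661, 0.002, 0.0]
contact_force: [-0.3, 0.5, 0.2]
opening: 0.749
tcp [0.6693 0.2135 0.0651] jaw yaw 82.7 tilt -1.0000 F [-0.3  0.5  0.2] op 0.749 t 33.48
slide now(tool axes) [-0.0027 -0.      0.0501]
turn about tool z: -0.1 (or 179.9) q7 0.42
slide after turn [-0.0027 -0.      0.0501]
```

```bash
python3 -m creep '[{"hand":0.066,"slide":[-0.0015,0,0.03],"turn":0},{"hand":0.066,"slide":[0,0,0.021],"turn":0},{"hand":0.066,"slide":[0,0,0],"turn":0},{"hand":0.02,"slide":[0,0,0],"turn":0},{"hand":0.02,"slide":[0,0,0],"turn":0}]' 20
python3 -m creep '[{"hand":0.02,"slide":[0,0,0],"turn":0},{"hand":0.02,"slide":[0,0,0],"turn":0},{"hand":0.02,"slide":[0,0,0],"turn":0}]'
python3 -m creep '[{"hand":0.02,"slide":[0,0,-0.02],"turn":0},{"hand":0.02,"slide":[0,0,-0.05],"turn":0},{"hand":0.02,"slide":[0,0,-0.05],"turn":0},{"hand":0.02,"slide":[0,0,-0.05],"turn":0},{"hand":0.02,"slide":[0,0,0],"turn":0}]'
python3 - <<'E'
from h import *
# target: carton centre + x 0.031 (far side), y +0.04
c=np.array([.6233,-.0228]); ex=np.array([.992,-.1253]); ey=np.array([.1253,.992])
for a,b in((.031,.045),(.031,-.045),(-.031,.045),(-.031,-.045)): print(a,b,(c+a*ex+b*ey).round(4))
go(list(c+.031*ex+.045*ey)+[.2],82.8)
E
```

```text
clock: 34.1
tool_pos: [0.6685, 0.2123, 0.0131]
eef_rot: [0.75, 0.661, 0.001, 0.0]
contact_force: [-0.5, -0.6, -0.4]
opening: 0.547
clock: 34.48
tool_pos: [0.6681, 0.2118, 0.0122]
eef_rot: [0.75, 0.661, 0.0, 0.0]
contact_force: [0.4, 0.4, 2.4]
opening: 0.349
clock: 35.1
tool_pos: [0.6698, 0.2139, 0.188]
eef_rot: [0.75, 0.661, 0.005, 0.001]
contact_force: [0.3, 0.6, -0.9]
opening: 0.352
0.031 0.045 [0.6597 0.018 ]
0.031 -0.045 [ 0.6484 -0.0713]
-0.031 0.045 [0.5982 0.0257]
-0.031 -0.045 [ 0.5869 -0.0636]
tcp [0.6698 0.2139 0.188 ] jaw yaw 82.8 tilt -1.0000 F [ 0.3  0.6 -0.9] op 0.352 t 35.10
slide now(tool axes) [-0.1956  0.0146 -0.0131]
turn about tool z: 0.0 (or -180.0) q7 0.50
slide after turn [-0.1956  0.0147 -0.0131]
```

```bash
python3 -m creep '[{"hand":0.02,"slide":[-0.04,0.003,0],"turn":0},{"hand":0.02,"slide":[-0.04,0.003,0],"turn":0},{"hand":0.02,"slide":[-0.04,0.003,0],"turn":0},{"hand":0.02,"slide":[-0.04,0.003,0],"turn":0},{"hand":0.02,"slide":[-0.034,0.003,0],"turn":0}]'
python3 -m creep '[{"hand":0.02,"slide":[0,0,0],"turn":0},{"hand":0.02,"slide":[0,0,0.04],"turn":0},{"hand":0.02,"slide":[0,0,0.04],"turn":0},{"hand":0.02,"slide":[0,0,0],"turn":0},{"hand":0.02,"slide":[0,0,0],"turn":0}]'
python3 -c "
from h import *
go([.6597,.018,.049],82.8)"
```

```text
clock: 35.72
tool_pos: [0.6576, 0.0151, 0.181]
eef_rot: [0.75, 0.661, -0.001, -0.0]
contact_force: [-0.2, 0.9, -0.8]
opening: 0.354
clock: 36.35
tool_pos: [0.6591, 0.0189, 0.1031]
eef_rot: [0.75, 0.662, 0.001, -0.0]
contact_force: [-0.2, -0.1, -0.2]
opening: 0.353
tcp [0.6591 0.0189 0.1031] jaw yaw 82.9 tilt -1.0000 F [-0.2 -0.1 -0.2] op 0.353 t 36.35
slide now(tool axes) [-0.0009  0.0007  0.0541]
turn about tool z: 0.1 (or -179.9) q7 0.63
slide after turn [-0.0009  0.0007  0.0541]
```

```bash
python3 -m creep '[{"hand":0.02,"slide":[-0.0005,0.0005,0.025],"turn":0},{"hand":0.02,"slide":[0,0,0.02],"turn":0},{"hand":0.02,"slide":[0,0,0.008],"turn":0},{"hand":0.02,"slide":[0,0,0],"turn":0},{"hand":0.02,"slide":[0,0,0],"turn":0}]'
python3 -m creep '[{"hand":0.055,"slide":[0,0,0],"turn":0},{"hand":0.055,"slide":[0,0,0],"turn":0},{"hand":0.055,"slide":[0,0,0],"turn":0}]'
python3 -m creep '[{"hand":0.055,"slide":[0,0,-0.02],"turn":0},{"hand":0.055,"slide":[0,0,-0.05],"turn":0},{"hand":0.055,"slide":[0,0,-0.05],"turn":0},{"hand":0.088,"slide":[0,0,-0.05],"turn":0},{"hand":0.088,"slide":[0,0,0],"turn":0}]'
python3 -m creep '[{"hand":0.088,"slide":[0,0,0],"turn":0},{"hand":0.088,"slide":[0,0,0],"turn":0}]'
python3 - <<'E'
from geo import *
s=snapshot("wrist");cv2.imwrite("pics/w10.png",s["frame"][:,:,::-1]);W=cloud(s);z=W[...,2]
p=W[near(W,(.66,.018),.03)&(z>.054)&(z<.069)];print(len(p),cv2.minEnclosingCircle((p[:,:2]*1000).astype(np.float32)),p[:,2].max())
go([.6415,-.209,.228],82.8)
E
python3 knobs.py
```

```text
clock: 36.98
tool_pos: [0.6589, 0.0168, 0.0484]
eef_rot: [0.75, 0.661, 0.0, -0.0]
contact_force: [0.1, -0.5, -0.8]
opening: 0.352
clock: 37.35
tool_pos: [0.659, 0.0168, 0.0488]
eef_rot: [0.75, 0.661, 0.0, 0.0]
contact_force: [0.4, 0.1, -0.0]
opening: 0.625
clock: 37.98
tool_pos: [0.6613, 0.0186, 0.225]
eef_rot: [0.75, 0.661, 0.004, 0.002]
contact_force: [-0.2, -0.0, -0.6]
opening: 0.827
clock: 38.22
tool_pos: [0.6581, 0.0162, 0.2174]
eef_rot: [0.75, 0.662, -0.001, -0.0]
contact_force: [-0.4, 0.4, -0.2]
opening: 0.994
1523 ((653.3012084960938, 15.258476257324219), 22.615177154541016) 0.06567681957072452
tcp [0.6581 0.0163 0.2173] jaw yaw 82.8 tilt -1.0000 F [-0.1  0.7  0.3] op 0.999 t 38.27
slide now(tool axes) [-0.2257  0.0116 -0.0105]
turn about tool z: 0.0 (or -180.0) q7 0.73
slide after turn [-0.2257  0.0117 -0.0105]
jar (array([0.77735156, 0.17848103]), array([45.89710617, 43.01777267]), np.float32(4.420587), np.float64(0.07509222468886245))
scene green 17 ((647.838134765625, -208.12814331054688), 12.5237455368042) 0.031
jar (array([0.78107062, 0.18123508]), array([44.61688995, 46.80302811]), np.float32(162.84917), np.float64(0.07513320011002589))
```

View pics/w10.png

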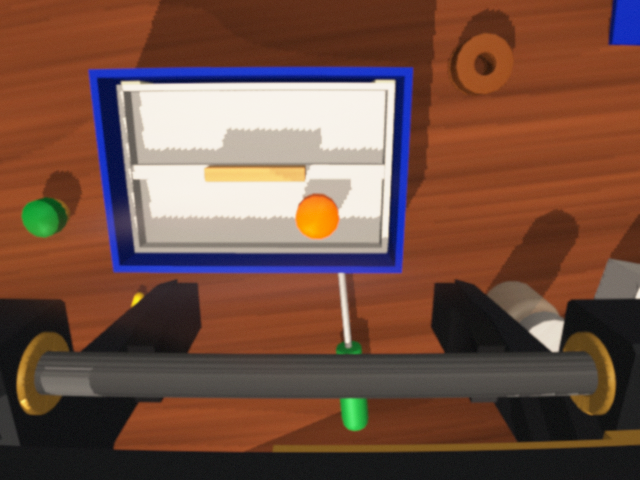

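The amber knob stands in the tray at (317,217), top at 65 mm. The green knob at (44,217) is next.

```bash
python3 -m creep '[{"hand":0.088,"slide":[-0.045,0.0025,0],"turn":0},{"hand":0.088,"slide":[-0.045,0.0025,0],"turn":0},{"hand":0.088,"slide":[-0.045,0.0025,0],"turn":0},{"hand":0.088,"slide":[-0.045,0.0025,0],"turn":0},{"hand":0.088,"slide":[-0.045,0.002,0],"turn":0}]'
python3 -m creep '[{"hand":0.088,"slide":[0,0,0],"turn":0},{"hand":0.088,"slide":[0,0,0],"turn":0},{"hand":0.088,"slide":[0,0,0],"turn":0}]'
python3 wl.py knob_green_center w11 0.014; python3 wk.py green .6415 -.209
```

```text
clock: 39.0
tool_pos: [0.6423, -0.2094, 0.218]
eef_rot: [0.75, 0.662, -0.0, -0.0]
contact_force: [0.5, -0.5, 0.0]
opening: 0.994
clock: 39.38
tool_pos: [0.6429, -0.2058, 0.2188]
eef_rot: [0.749, 0.663, 0.0, -0.0]
contact_force: [-0.5, 0.7, 0.2]
opening: 0.998
knob_green_center [308.9 200.4] 0.75 depth pt [ 0.63846258 -0.21051161  0.02825677] at z list [[0.6413, -0.2111, 0.014]]
knob 1267 (640.367431640625, -211.6816864013672) 16.000886917114258 0.02979469494400311
top centroid ((640.3153686523438, -211.72499084472656), 15.366883277893066)
tcp [ 0.6429 -0.2066  0.2189] jaw yaw 82.9 tilt -1.0000 F [-0.6 -0.3  0.6] op 1.003 t 39.52
slide now(tool axes) [-0.0054 -0.002   0.2039]
turn about tool z: 0.1 (or -179.9) q7 1.09
slide after turn [-0.0054 -0.0019  0.2039]
```

View pics/w11.png

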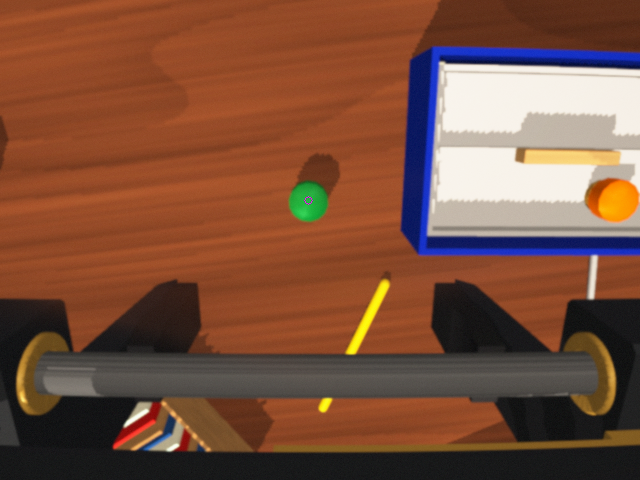

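The carton wall is close to the gripper body, so I'll grip higher, with TCP at about 20 mm.

```bash
python3 -m creep '[{"hand":0.06,"slide":[-0.0045,-0.002,0.05],"turn":0},{"hand":0.06,"slide":[0,0,0.05],"turn":0},{"hand":0.06,"slide":[0,0,0.04],"turn":0},{"hand":0.06,"slide":[0,0,0],"turn":0},{"hand":0.06,"slide":[0,0,0],"turn":0}]'
python3 -m creep '[{"hand":0.06,"slide":[0,0,0],"turn":0},{"hand":0.06,"slide":[0,0,0],"turn":0}]'
python3 -c "
from h import *
go([.6404,-.2115,.020],82.8)"
```

```text
clock: 40.15
tool_pos: [0.6415, -0.2115, 0.0806]
eef_rot: [0.75, 0.662, 0.001, 0.001]
contact_force: [0.1, -0.8, 0.3]
opening: 0.683
clock: 40.4
tool_pos: [0.641, -0.2123, 0.0804]
eef_rot: [0.75, 0.661, 0.001, 0.001]
contact_force: [-0.4, -0.1, 0.8]
opening: 0.68
tcp [ 0.641  -0.2123  0.0804] jaw yaw 82.8 tilt -1.0000 F [-0.4 -0.1  0.8] op 0.680 t 40.40
slide now(tool axes) [ 0.0007 -0.0008  0.0604]
turn about tool z: 0.0 (or -180.0) q7 0.98
slide after turn [ 0.0007 -0.0008  0.0604]
```

```bash
python3 -m creep '[{"hand":0.06,"slide":[0.0005,0,0.03],"turn":0},{"hand":0.06,"slide":[0,0,0.024],"turn":0},{"hand":0.06,"slide":[0,0,0.005],"turn":0},{"hand":0.06,"slide":[0,0,0],"turn":0},{"hand":0.02,"slide":[0,0,0],"turn":0}]' 20
python3 -m creep '[{"hand":0.02,"slide":[0,0,0],"turn":0},{"hand":0.02,"slide":[0,0,0],"turn":0},{"hand":0.02,"slide":[0,0,0],"turn":0},{"hand":0.02,"slide":[0,0,0],"turn":0}]'
python3 -m creep '[{"hand":0.02,"slide":[0,0,-0.02],"turn":0},{"hand":0.02,"slide":[0,0,-0.05],"turn":0},{"hand":0.02,"slide":[0,0,-0.05],"turn":0},{"hand":0.02,"slide":[0,0,-0.05],"turn":0},{"hand":0.02,"slide":[0,0,0],"turn":0}]'
python3 -m creep '[{"hand":0.02,"slide":[0,0,0],"turn":0},{"hand":0.02,"slide":[0,0,0],"turn":0}]'
python3 -c "
from h import *
go([.6484,-.0713,.2],82.8)
s=snapshot('wrist');cv2.imwrite('pics/w12.png',s['frame'][:,:,::-1])"
```

```text
clock: 41.02
tool_pos: [0.641, -0.2116, 0.0207]
eef_rot: [0.75, 0.661, 0.001, 0.001]
contact_force: [0.2, 0.7, 0.4]
opening: 0.587
clock: 41.52
tool_pos: [0.6405, -0.2118, 0.0202]
eef_rot: [0.75, 0.661, 0.0, 0.0]
contact_force: [-1.4, -0.2, 2.6]
opening: 0.352
clock: 42.15
tool_pos: [0.6429, -0.2109, 0.1957]
eef_rot: [0.75, 0.661, 0.003, 0.003]
contact_force: [-0.1, 0.2, -0.4]
opening: 0.351
clock: 42.4
tool_pos: [0.6391, -0.2119, 0.1882]
eef_rot: [0.75, 0.662, -0.001, -0.001]
contact_force: [0.9, 0.0, -0.1]
opening: 0.353
tcp [ 0.6391 -0.2119  0.1882] jaw yaw 82.8 tilt -1.0000 F [ 0.9  0.  -0.1] op 0.353 t 42.40
slide now(tool axes) [ 0.1406 -0.0084 -0.0119]
turn about tool z: 0.0 (or -180.0) q7 1.07
slide after turn [ 0.1406 -0.0085 -0.0119]
```

View pics/w12.png

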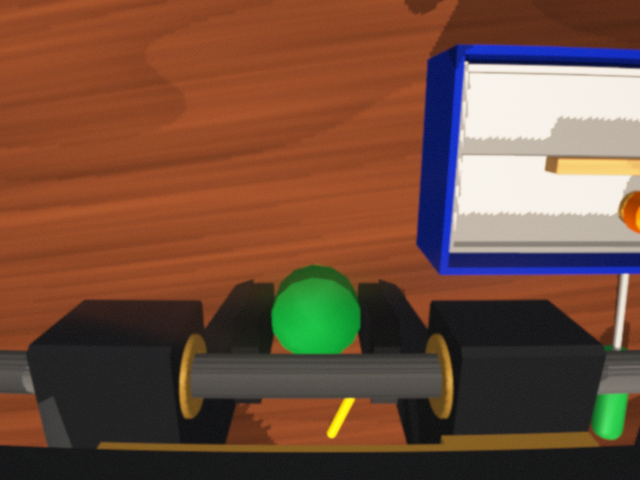

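The green knob is held at (316,310). Carrying it over.

```bash
python3 -m creep '[{"hand":0.02,"slide":[0.035,-0.002,0],"turn":0},{"hand":0.02,"slide":[0.035,-0.002,0],"turn":0},{"hand":0.02,"slide":[0.035,-0.002,0],"turn":0},{"hand":0.02,"slide":[0.035,-0.002,0],"turn":0},{"hand":0.02,"slide":[0,0,0],"turn":0}]'
python3 -m creep '[{"hand":0.02,"slide":[0,0,0],"turn":0},{"hand":0.02,"slide":[0,0,0.04],"turn":0},{"hand":0.02,"slide":[0,0,0.04],"turn":0},{"hand":0.02,"slide":[0,0,0],"turn":0},{"hand":0.02,"slide":[0,0,0],"turn":0}]'
python3 -c "
from h import *
go([.6484,-.0713,.057],82.8)"
```

```text
clock: 43.08
tool_pos: [0.6493, -0.0673, 0.1893]
eef_rot: [0.748, 0.664, 0.001, -0.001]
contact_force: [0.9, 0.7, 0.1]
opening: 0.351
clock: 43.7
tool_pos: [0.6505, -0.0724, 0.1109]
eef_rot: [0.75, 0.661, 0.001, 0.0]
contact_force: [0.4, -1.1, -0.4]
opening: 0.355
tcp [ 0.6505 -0.0724  0.1109] jaw yaw 82.7 tilt -1.0000 F [ 0.4 -1.1 -0.4] op 0.355 t 43.70
slide now(tool axes) [ 0.0008 -0.0023  0.0539]
turn about tool z: -0.1 (or 179.9) q7 0.76
slide after turn [ 0.0008 -0.0023  0.0539]
```

```bash
python3 -m creep '[{"hand":0.02,"slide":[0,-0.0015,0.025],"turn":0},{"hand":0.02,"slide":[0,0,0.02],"turn":0},{"hand":0.02,"slide":[0,0,0.007],"turn":0},{"hand":0.02,"slide":[0,0,0],"turn":0},{"hand":0.02,"slide":[0,0,0],"turn":0}]'
python3 -m creep '[{"hand":0.02,"slide":[0,0,0.001],"turn":0},{"hand":0.055,"slide":[0,0,0],"turn":0},{"hand":0.055,"slide":[0,0,0],"turn":0},{"hand":0.055,"slide":[0,0,0],"turn":0}]'
python3 -m creep '[{"hand":0.055,"slide":[0,0,-0.02],"turn":0},{"hand":0.055,"slide":[0,0,-0.05],"turn":0},{"hand":0.055,"slide":[0,0,-0.05],"turn":0},{"hand":0.088,"slide":[0,0,-0.05],"turn":0},{"hand":0.088,"slide":[0,0,0],"turn":0}]'
python3 -m creep '[{"hand":0.088,"slide":[0,0,0],"turn":0},{"hand":0.088,"slide":[0,0,0],"turn":0}]'
python3 - <<'E'
from geo import *
s=snapshot("wrist");cv2.imwrite("pics/w13.png",s["frame"][:,:,::-1]);W=cloud(s);z=W[...,2]
for c in((.66,.017),(.6486,-.072)):
    p=W[near(W,c,.014)];print(np.nanmax(p[:,2]))
s=snapshot("scene");cv2.imwrite("pics/s13.png",s["frame"][:,:,::-1])
go([.463,.3455,.228],84.2)
E
```

```text
clock: 44.32
tool_pos: [0.6485, -0.0714, 0.0577]
eef_rot: [0.75, 0.662, 0.0, 0.0]
contact_force: [0.3, 1.0, -1.1]
opening: 0.351
clock: 44.82
tool_pos: [0.6484, -0.0716, 0.0568]
eef_rot: [0.75, 0.661, 0.0, 0.0]
contact_force: [0.2, -0.2, 0.1]
opening: 0.624
clock: 45.45
tool_pos: [0.6508, -0.0701, 0.2329]
eef_rot: [0.75, 0.661, 0.004, 0.003]
contact_force: [-0.0, -0.1, -0.2]
opening: 0.826
clock: 45.7
tool_pos: [0.6474, -0.072, 0.2254]
eef_rot: [0.75, 0.662, -0.001, -0.001]
contact_force: [-1.4, -0.5, 0.7]
opening: 0.995
0.06577960665339827
0.0658563029117511
tcp [ 0.6476 -0.0718  0.2254] jaw yaw 82.8 tilt -1.0000 F [-0.1  0.3  0.7] op 0.999 t 45.80
slide now(tool axes) [ 0.391  -0.2352 -0.0022]
turn about tool z: -1.4 (or 178.6) q7 0.86
slide after turn [ 0.3965 -0.2258 -0.0022]
```

View pics/w13.png

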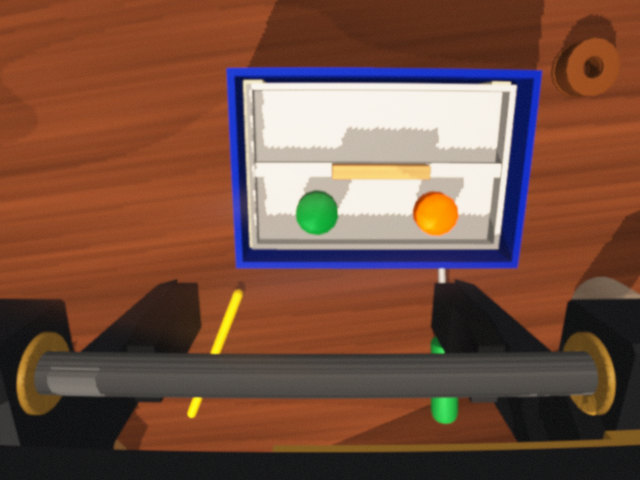

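View pics/s13.png

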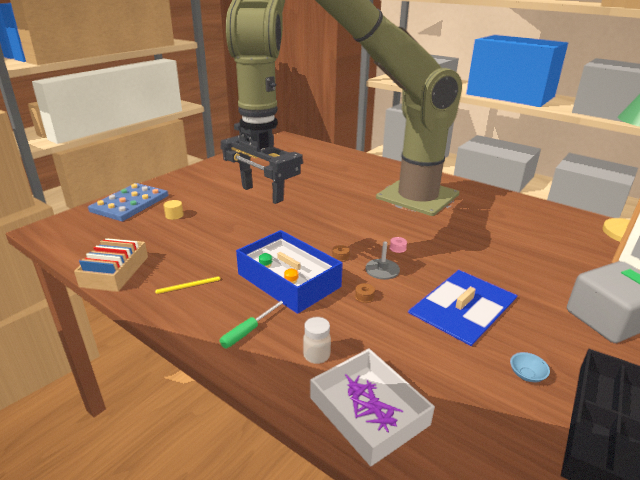

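Both knobs stand in the tray, at (317,213) and (436,213). Now the cover.

```bash
python3 -m creep '[{"hand":0.088,"slide":[0.045,-0.0257,0],"turn":0},{"hand":0.088,"slide":[0.045,-0.0257,0],"turn":0},{"hand":0.088,"slide":[0.045,-0.0257,0],"turn":0},{"hand":0.088,"slide":[0.045,-0.0257,0],"turn":0},{"hand":0.088,"slide":[0.045,-0.0257,0],"turn":0}]'
python3 -m creep '[{"hand":0.088,"slide":[0.045,-0.0257,0],"turn":0},{"hand":0.088,"slide":[0.045,-0.0257,0],"turn":0},{"hand":0.06,"slide":[0.045,-0.0257,0],"turn":0},{"hand":0.06,"slide":[0.031,-0.028,0],"turn":-1.4},{"hand":0.06,"slide":[0,0,0],"turn":0}]'
python3 -m creep '[{"hand":0.06,"slide":[0,0,0],"turn":0},{"hand":0.06,"slide":[0,0,0],"turn":0},{"hand":0.06,"slide":[0,0,0],"turn":0}]'
python3 wl.py cover_grip w14 0.024
python3 - <<'E'
from geo import *
s=snapshot("wrist");W=cloud(s);z=W[...,2]
h=rect(near(W,(.463,.3455),.045)&(z>.028)&(z<.045),W);print("handle",h)
print("panel",rect(near(W,(.463,.3455),.14)&(z>.007)&(z<.02),W))
go(list(h[0])+[.0],84.2)
E
```

```text
clock: 46.42
tool_pos: [0.5479, 0.169, 0.226]
eef_rot: [0.75, 0.661, -0.0, -0.0]
contact_force: [0.3, 0.5, 0.8]
opening: 0.996
clock: 47.05
tool_pos: [0.462, 0.3493, 0.2267]
eef_rot: [0.739, 0.673, -0.0, -0.002]
contact_force: [-0.4, -1.0, -0.5]
opening: 0.693
clock: 47.42
tool_pos: [0.4662, 0.3444, 0.2265]
eef_rot: [0.743, 0.67, -0.0, 0.0]
contact_force: [-0.1, 0.1, 0.1]
opening: 0.682
cover_grip [314.1 191. ] 0.65 depth pt [0.4547233  0.34406682 0.03609844] at z list [[0.4568, 0.3438, 0.024]]
handle (array([0.45993466, 0.34599304]), array([13.60566425, 60.03375626]), np.float32(173.9568), np.float64(0.03668944312028202))
panel (array([0.46015482, 0.34584003]), array([150.85948181, 220.56761169]), np.float32(173.9495), np.float64(0.011042955551841371))
tcp [0.4657 0.345  0.2267] jaw yaw 84.2 tilt -1.0000 F [-0.1  0.5 -0.4] op 0.679 t 47.58
slide now(tool axes) [ 0.0004 -0.0059  0.2267]
turn about tool z: -0.0 (or 180.0) q7 0.07
slide after turn [ 0.0004 -0.0059  0.2267]
```

View pics/w14.png

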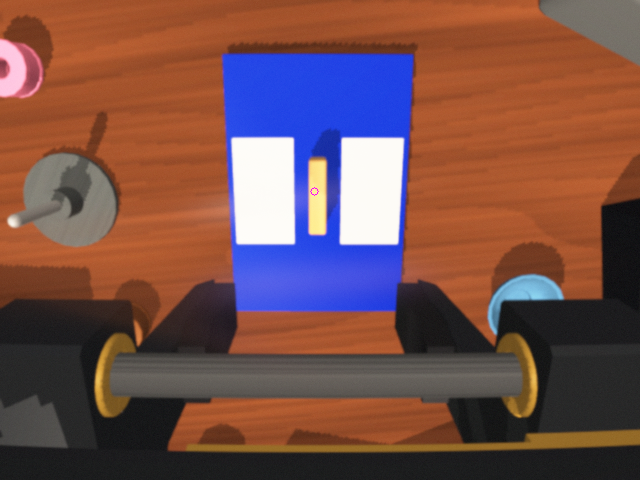

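```bash
python3 -m creep '[{"hand":0.05,"slide":[0.0004,-0.0055,0.05],"turn":0},{"hand":0.05,"slide":[0,0,0.05],"turn":0},{"hand":0.05,"slide":[0,0,0.05],"turn":0},{"hand":0.05,"slide":[0,0,0],"turn":0},{"hand":0.05,"slide":[0,0,0],"turn":0}]'
python3 -m creep '[{"hand":0.05,"slide":[0,0,0],"turn":0},{"hand":0.05,"slide":[0,0,0],"turn":0}]'
python3 -c "
from h import *
go([.460,.346,.022],84.0)"
```

```text
clock: 48.2
tool_pos: [0.4604, 0.3476, 0.0783]
eef_rot: [0.742, 0.671, 0.001, -0.0]
contact_force: [-0.1, 0.6, 1.1]
opening: 0.569
clock: 48.45
tool_pos: [0.4607, 0.3471, 0.0783]
eef_rot: [0.742, 0.67, 0.001, 0.0]
contact_force: [0.3, 0.1, -0.2]
opening: 0.564
tcp [0.4607 0.3471 0.0783] jaw yaw 84.2 tilt -1.0000 F [ 0.3  0.1 -0.2] op 0.564 t 48.45
slide now(tool axes) [-0.0013 -0.0007  0.0563]
turn about tool z: 0.2 (or -179.8) q7 -0.13
slide after turn [-0.0013 -0.0007  0.0563]
```

```bash
python3 -m creep '[{"hand":0.05,"slide":[-0.0008,-0.0005,0.03],"turn":0.2},{"hand":0.05,"slide":[0,0,0.02],"turn":0},{"hand":0.05,"slide":[0,0,0.0055],"turn":0},{"hand":0.05,"slide":[0,0,0],"turn":0},{"hand":0,"slide":[0,0,0],"turn":0}]' 45
python3 -m creep '[{"hand":0,"slide":[0,0,0],"turn":0},{"hand":0,"slide":[0,0,0],"turn":0},{"hand":0,"slide":[0,0,0],"turn":0},{"hand":0,"slide":[0,0,0],"turn":0}]'
python3 -c "
from h import *
go([.460,.346,.022],84.0)"
python3 -m creep '[{"hand":0,"slide":[0,0,-0.02],"turn":0},{"hand":0,"slide":[0,0,-0.04],"turn":0},{"hand":0,"slide":[0,0,-0.05],"turn":0},{"hand":0,"slide":[0,0,-0.05],"turn":0},{"hand":0,"slide":[0,0,-0.04],"turn":0}]'
python3 -m creep '[{"hand":0,"slide":[0,0,0],"turn":0},{"hand":0,"slide":[0,0,0],"turn":0}]'
python3 - <<'E'
from h import *
go([.6235,-.0226,.22],-7.2)
s=snapshot('wrist');cv2.imwrite('pics/w15.png',s['frame'][:,:,::-1])
s=snapshot('scene');cv2.imwrite('pics/s15.png',s['frame'][:,:,::-1])
E
```

```text
clock: 49.08
tool_pos: [0.4596, 0.3463, 0.0219]
eef_rot: [0.743, 0.669, 0.001, -0.0]
contact_force: [0.8, 0.5, -0.4]
opening: 0.48
clock: 49.58
tool_pos: [0.4595, 0.3458, 0.0214]
eef_rot: [0.743, 0.669, 0.0, 0.0]
contact_force: [0.1, -0.4, 2.3]
opening: 0.156
tcp [0.4595 0.3458 0.0214] jaw yaw 84.0 tilt -1.0000 F [ 0.1 -0.4  2.3] op 0.156 t 49.58
slide now(tool axes) [ 0.0002  0.0005 -0.0006]
turn about tool z: 0.0 (or -180.0) q7 -0.22
slide after turn [ 0.0002  0.0005 -0.0006]
clock: 50.2
tool_pos: [0.4589, 0.3459, 0.2243]
eef_rot: [0.743, 0.67, 0.001, -0.0]
contact_force: [0.9, -0.2, -2.2]
opening: 0.155
clock: 50.45
tool_pos: [0.459, 0.3447, 0.2207]
eef_rot: [0.743, 0.669, -0.001, 0.0]
contact_force: [0.3, -0.1, -2.4]
opening: 0.155
tcp [0.459  0.3447 0.2207] jaw yaw 84.0 tilt -1.0000 F [ 0.3 -0.1 -2.4] op 0.155 t 50.45
slide now(tool axes) [-0.3482  0.2018  0.0013]
turn about tool z: -88.8 (or 91.2) q7 0.05
slide after turn [-0.2092 -0.3438  0.0013]
```

View pics/s15.png

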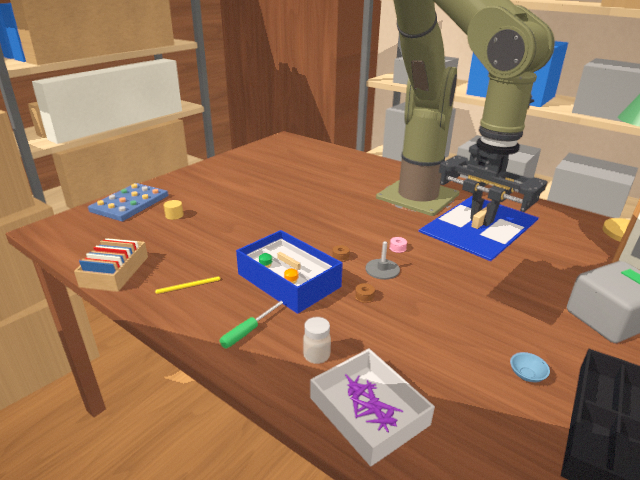

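The cover is held level, handle at (480,218). Now turning and carrying it.

```bash
python3 -m creep '[{"hand":0,"slide":[0,0,0],"turn":10},{"hand":0,"slide":[0,0,0],"turn":10},{"hand":0,"slide":[0,0,0],"turn":10},{"hand":0,"slide":[0,0,0],"turn":10},{"hand":0,"slide":[0,0,0],"turn":10}]'
python3 -m creep '[{"hand":0,"slide":[0,0,0],"turn":10},{"hand":0,"slide":[0,0,0],"turn":10},{"hand":0,"slide":[0,0,0],"turn":10},{"hand":0,"slide":[0,0,0],"turn":10},{"hand":0,"slide":[0,0,0],"turn":1.2}]'
python3 -m creep '[{"hand":0,"slide":[0.023,0.038,0],"turn":0},{"hand":0,"slide":[0.023,0.038,0],"turn":0},{"hand":0,"slide":[0.023,0.038,0],"turn":0},{"hand":0,"slide":[0.023,0.038,0],"turn":0},{"hand":0,"slide":[0.023,0.038,0],"turn":0}]'
python3 -m creep '[{"hand":0,"slide":[0.023,0.038,0],"turn":0},{"hand":0,"slide":[0.023,0.038,0],"turn":0},{"hand":0,"slide":[0.023,0.038,0],"turn":0},{"hand":0,"slide":[0.023,0.038,0],"turn":0},{"hand":0,"slide":[0,0,0],"turn":0}]'
python3 -m creep '[{"hand":0,"slide":[0,0,0.03],"turn":0},{"hand":0,"slide":[0,0,0.03],"turn":0},{"hand":0,"slide":[0,0,0.02],"turn":0},{"hand":0,"slide":[0,0,0],"turn":0},{"hand":0,"slide":[0,0,0],"turn":0}]'
python3 - <<'E'
from geo import *
go([.6235,-.0226,.085],-7.2)
s=snapshot("wrist");cv2.imwrite("pics/w16.png",s["frame"][:,:,::-1]);W=cloud(s);z=W[...,2]
t,M,st=tool();L=(W-t)@M
m=(np.abs(z-(t[2]-.0214+.011))<.004)&(np.abs(L[...,0])<.1)&(L[...,1]<0);p=L[m];print("panel x",p[:,0].min(),p[:,0].max(),"far y",np.sort(p[:,1])[5],np.median(z[m]),t[2]-.0104)
s=snapshot("scene");cv2.imwrite("pics/s16.png",s["frame"][200:340,200:400,::-1].repeat(4,0).repeat(4,1))
E
```

```text
clock: 51.18
tool_pos: [0.4586, 0.3451, 0.2197]
eef_rot: [0.957, 0.29, -0.001, 0.001]
contact_force: [0.1, -0.1, -1.9]
opening: 0.157
clock: 51.8
tool_pos: [0.4587, 0.3453, 0.22]
eef_rot: [0.998, -0.062, -0.001, 0.001]
contact_force: [-0.6, -0.5, -1.9]
opening: 0.152
clock: 52.42
tool_pos: [0.5498, 0.1413, 0.2204]
eef_rot: [0.998, -0.061, -0.001, 0.0]
contact_force: [0.5, 0.6, -2.1]
opening: 0.153
clock: 53.05
tool_pos: [0.6225, -0.0254, 0.2196]
eef_rot: [0.998, -0.065, -0.001, 0.002]
contact_force: [-0.2, 0.5, -1.2]
opening: 0.156
clock: 53.68
tool_pos: [0.6223, -0.0186, 0.1418]
eef_rot: [0.998, -0.062, 0.0, -0.0]
contact_force: [0.7, 0.9, -1.5]
opening: 0.155
tcp [ 0.6223 -0.0186  0.1418] jaw yaw -7.1 tilt -1.0000 F [ 0.7  0.9 -1.5] op 0.155 t 53.67
slide now(tool axes) [0.0017 0.0039 0.0568]
turn about tool z: 0.1 (or -179.9) q7 -0.63
slide after turn [0.0017 0.0039 0.0568]
panel x -0.0759383610566667 0.07493892080724096 far y -0.10618237955245569 0.13145698093199804 0.13173903090636596
```

View pics/s16.png

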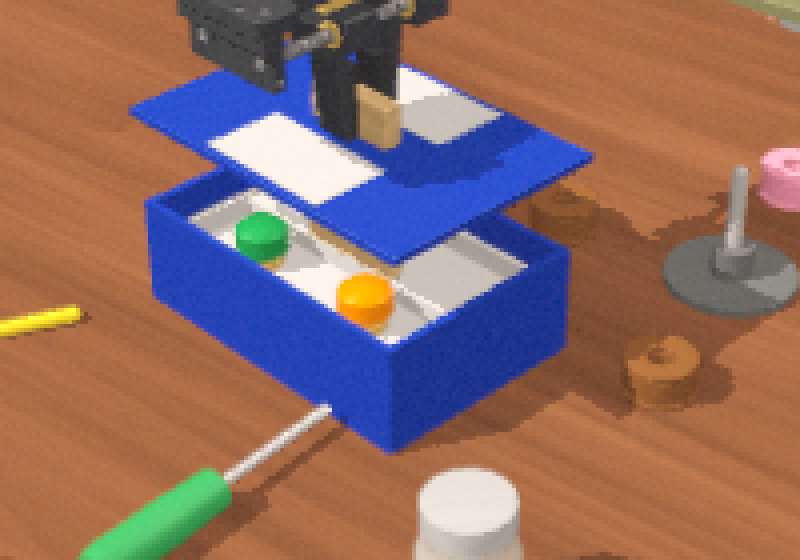

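View pics/w16.png

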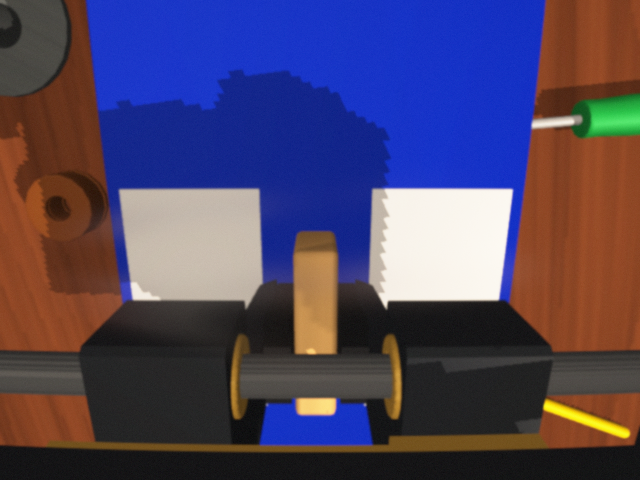

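The cover is level and centred on the tool, above the carton. Correcting and lowering in steps.

```bash
python3 -m creep '[{"hand":0,"slide":[0.0013,0.0035,0.02],"turn":0},{"hand":0,"slide":[0,0,0.01],"turn":0},{"hand":0,"slide":[0,0,0],"turn":0},{"hand":0,"slide":[0,0,0],"turn":0},{"hand":0,"slide":[0,0,0],"turn":0}]'
python3 -c "
from h import *
go([.6233,-.0228,.085],-7.2)"
```

```text
clock: 54.4
tool_pos: [0.6232, -0.0229, 0.1116]
eef_rot: [0.998, -0.063, 0.0, -0.0]
contact_force: [-0.6, 0.4, -2.1]
opening: 0.155
tcp [ 0.6232 -0.0229  0.1116] jaw yaw -7.2 tilt -1.0000 F [-0.6  0.4 -2.1] op 0.155 t 54.40
slide now(tool axes) [ 0.0001 -0.0001  0.0266]
turn about tool z: 0.0 (or -180.0) q7 -0.64
slide after turn [ 0.0001 -0.0001  0.0266]
```

```bash
python3 -m creep '[{"hand":0,"slide":[0,0,0.01],"turn":0},{"hand":0,"slide":[0,0,0.008],"turn":0},{"hand":0,"slide":[0,0,0],"turn":0},{"hand":0,"slide":[0,0,0],"turn":0}]'
python3 -m creep '[{"hand":0,"slide":[0,0,0.005],"turn":0},{"hand":0,"slide":[0,0,0.0025],"turn":0},{"hand":0,"slide":[0,0,0],"turn":0},{"hand":0,"slide":[0,0,0],"turn":0}]'
python3 -m creep '[{"hand":0,"slide":[0,0,0.001],"turn":0},{"hand":0,"slide":[0,0,0],"turn":0},{"hand":0,"slide":[0,0,0],"turn":0}]'
```

```text
clock: 54.9
tool_pos: [0.6229, -0.023, 0.0931]
eef_rot: [0.998, -0.063, -0.0, -0.0]
contact_force: [-0.0, 1.3, -1.9]
opening: 0.157
clock: 55.4
tool_pos: [0.6229, -0.0231, 0.0858]
eef_rot: [0.998, -0.063, 0.0, 0.0]
contact_force: [-0.0, 0.4, -2.3]
opening: 0.156
clock: 55.78
tool_pos: [0.6229, -0.0231, 0.0847]
eef_rot: [0.998, -0.063, 0.0, 0.0]
contact_force: [0.5, -0.5, -1.4]
opening: 0.152
```

```bash
python3 -m creep '[{"hand":0.05,"slide":[0,0,0],"turn":0},{"hand":0.05,"slide":[0,0,0],"turn":0},{"hand":0.05,"slide":[0,0,0],"turn":0},{"hand":0.05,"slide":[0,0,0],"turn":0}]'
python3 -m creep '[{"hand":0.05,"slide":[0,0,-0.03],"turn":0},{"hand":0.05,"slide":[0,0,-0.05],"turn":0},{"hand":0.05,"slide":[0,0,-0.05],"turn":0},{"hand":0.05,"slide":[0,0,-0.05],"turn":0},{"hand":0.05,"slide":[0,0,0],"turn":0}]'
python3 -m creep '[{"hand":0.05,"slide":[0,0,0],"turn":0},{"hand":0.05,"slide":[0,0,0],"turn":0},{"hand":0.05,"slide":[0,0,0],"turn":0}]'
python3 - <<'E'
from geo import *
s=snapshot("wrist");cv2.imwrite("pics/w17.png",s["frame"][:,:,::-1]);W=cloud(s);z=W[...,2]
print("handle",rect(near(W,(.6233,-.023),.045)&(z>.09)&(z<.105),W))
m=near(W,(.6233,-.023),.13)&(z>.066)&(z<.082);p=W[m]
A=np.c_[p[:,:2],np.ones(len(p))];k=np.linalg.lstsq(A,p[:,2],rcond=None)[0];print("panel",rect(m,W),"tilt",np.hypot(k[0],k[1]))
s=snapshot("scene");cv2.imwrite("pics/s17.png",s["frame"][:,:,::-1])
E
```

```text
clock: 56.28
tool_pos: [0.6229, -0.0231, 0.0848]
eef_rot: [0.998, -0.063, 0.0, -0.0]
contact_force: [-0.4, 0.8, 0.0]
opening: 0.564
clock: 56.9
tool_pos: [0.6253, -0.0224, 0.2692]
eef_rot: [0.998, -0.063, 0.004, -0.001]
contact_force: [-0.3, 0.2, 0.1]
opening: 0.567
clock: 57.28
tool_pos: [0.6222, -0.0232, 0.2634]
eef_rot: [0.998, -0.063, -0.001, 0.0]
contact_force: [-0.0, -0.3, 0.3]
opening: 0.566
handle (array([ 0.62268976, -0.02362525]), array([59.55251312, 13.50236034]), np.float32(82.722496), np.float64(0.09974067184592955))
panel (array([ 0.62228839, -0.02447016]), array([219.89994812, 150.79953003]), np.float32(82.75482), np.float64(0.07406601661927237)) tilt 0.0003910573381087313
```

View pics/s17.png

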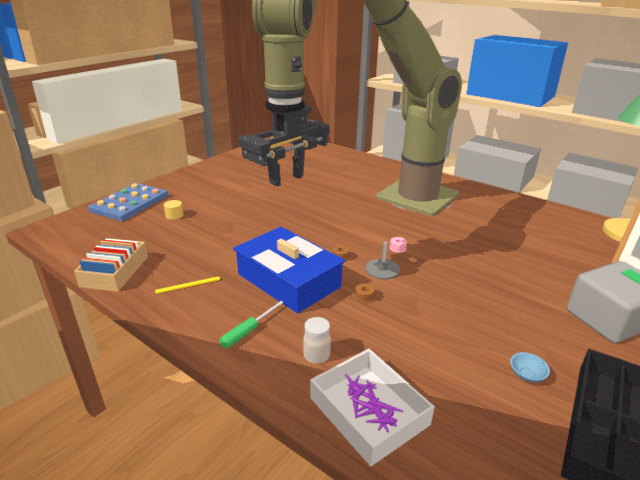

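View pics/w17.png

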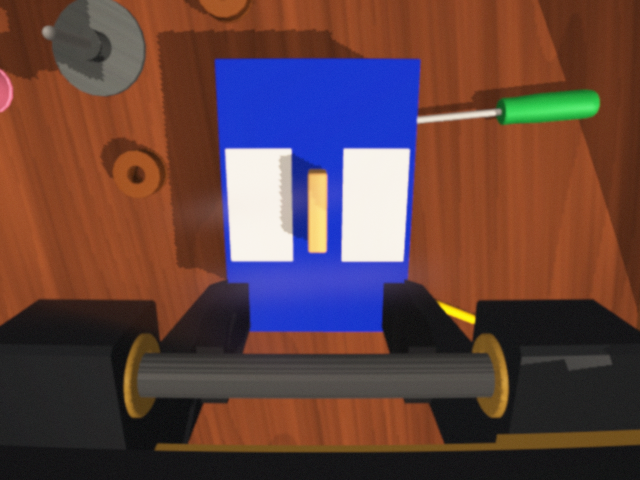

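The cover is flat on the rim: panel top at 74 mm, tilt 0.0004, handle at (317,210), within about 1 mm of the carton centre. Handing in.

```bash
python3 -c "
from plant import *
print(finish_job())"
```

```text
the job is handed in; nothing more can be done
None
```

The kit is packed and the job was handed in at about 57 s of the 210 s allowed. The order was copper bobbin, silver bobbin, tray, amber knob, green knob, cover. Amber and green were the only two knobs in any picture.

What my checks showed:
- **Bobbins:** both were flat on the carton floor, tops at 28.8 mm, measured before the tray covered them.
- **Tray:** its floor read 36 mm at nine sample points, with the handle within about 1.5 mm of the carton centre. A tenth point gave no valid reading because the gripper was in view.
- **Knobs:** both stand in one tray compartment, tops at about 66 mm.
- **Cover:** the panel top is at 74 mm with a tilt of 0.0004 rad, about 1 mm from centre. The gripper was open and well above everything.

Three readings disagreed or were noisy:
- The amber knob was knocked a few centimetres aside while I was placing the tray, so I measured it again before grasping.
- The top, scene and wrist cameras differed by about 2 mm in position.
- After the amber knob was placed, the circle fit to it came out too large because it took in part of the handle, so I relied on its height and the picture instead.

I did not re-measure the bystanders at the end. Nothing was touched that I could see, and they looked unmoved in the last pictures.

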